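Walk a seized brake pad out of its caliper bracket with a mallet

ROBOT

A 7-joint arm with a two-finger parallel gripper is mounted at the origin on the work surface. World frame = base frame: x ahead of the robot, y to its left, z up, the work surface at z = 0. Lengths are in m, angles in rad, forces in N, time in s.
With the tool pointing down it reaches from about 0.4 to 0.925 m from the base axis. Payload 5.6 kg.
Tool frame: the origin (TCP) lies midway between the tips of the shut fingers; the grasp point (between the pads) lies r.pinch_z behind it (r.pinch_z is the distance from the TCP to the grasp point, in m); z points along the fingers, x is the direction in which the jaws open and shut, and the axes are right-handed (so a half turn about z gives the same grasp; the last joint's range is limited). The gripper opens to 85 mm and grips with 20 to 120 N. Pads are 22 mm wide; open, the fingers measure 114 mm over their backs; the gripper's body (76 mm by 85 mm) begins 54 mm behind the grasp point. The pads swing forward as they close: fully open they stand 13 mm farther back than shut.
Start: joints at [1.183, 0.468, -0.012, 1.603, 0.006, 1.071, -0.056], TCP at [0.22, -0.612, 0.231] pointing down, gripper open.
Joint ranges: [-2.53, 2.53], [-0.31, 2.02], [-1.57, 1.55], [0.28, 2.44], [-1.29, 4.43], [0.15, 1.84], [-2.92, 2.92]. Speed limits (rad/s): [2.57, 2.57, 3.14, 3.14, 3.14, 3.14, 3.14].

INTERFACE

Orientations are given as a unit quaternion [x, y, z, w].
In Python, from workcell import r gives the robot as it stands.
- The arm moves only by the shell command python3 -m handwheel 'ROWS' [OPENING]. ROWS is JSON, a list of rows, each an object of numbers: "tx", "ty", "tz": the shift along the tool's x, y, z in cm; "rx", "ry", "rz": the turn, a rotation vector about the tool's x, y, z in rad. In form: [{"tx": .., "ty": .., "tz": .., "rx": .., "ry": .., "rz": ..}, ...]. A call has 1 to 12 rows; each row is the pose to reach, as a shift and turn from the pose commanded when the call began, along the tool's axes at that moment; what a row does not reach only later rows make up. A row lasts 1/8 s, in which the tool goes at most 62.5 mm and 10.7 degrees, less where a joint would pass 70% of its speed; a pose out of reach is approached as far as the arm can. A call with a gripper value outside its range is refused whole. OPENING is the finger opening in cm, from 0 to 8.54, set as the call begins (- or left out, the last holds). The fingers move at their own pace and stop on an object; the grip force is fixed at half the most. Time passes only in rows, so rows that repeat a pose let the fingers close. It gives the time, the measured TCP pose, the force and the opening at its end, in the units of the state.
- r.get_obs(): the state, without advancing time (a new reading comes with each control period).
- r.get_image(name): name is "scene" or "top" or "wrist"; returns (picture, depth): 384x512x3 uint8, red, green, blue; 384x512 float32, m along the optical axis (not along the pixel's ray), 0 where there is no reading.
- r.camera_info(name): a dict with "camera_matrix" (3x3 intrinsics, pixels), "position" and "orientation" of the camera in the world. Camera axes: x right, y down, z forward; pixel columns grow to the right and rows downward; lengths in m; the calibration is good to about 2 mm. A picture is of the moment at which its call begins: read the wrist's pose just before it. camera_info takes no time and is no camera call; for the wrist camera it gives the pose at the moment of the call.
- r.sign_off(): hands the job in, once; it reports no verdict.
The state is a dict: "t": time; "joint_positions": joint angles; "qvel": joint speeds; "joint_torque": joint torques, N m; "position": TCP position; "tcp_rot": TCP orientation; "wrist_force": force on the tool from outside, world axes, zero at the start; "ft_torque": the same for the moment, N m; "grip_width": finger opening in m.
Only numpy, scipy, OpenCV 4.12 (cv2) and the standard library are available. Lean on these libraries where they do the work, as an engineer would, in place of code of your own. Each camera call takes 0.05 s, during which the arm holds its last target.

TASK

The brake pad is seized in the caliper bracket. Take the mallet and, with light taps on the back of the pad, now on one end and now on the other, walk it along the rails, away from the robot, until both its ears are clear of the spring clips: tap only the outer thirds (the wear sensor is in the middle), never let one end get more than about 10 mm ahead of the other, and keep the gripper off the pad until it is free. Then lay the mallet back on the rubber mat, and stand the pad upright on its lower edge in the free compartment of the steel tray, without disturbing anything else.

Things in the scene. Friction and masses are not known exactly. Their poses are not given: they have to be found in the camera images.
- bracket: Grey iron caliper bracket, fixed. Foot plate 250 mm (y) x 12 mm high, from x = -10 to 95 mm; two upright rails from x = -6 mm on, tops 65 mm above the bench, 82 to 98 mm either side of the middle, each ending in a stop at x = 70 mm. Origin: on the bench, midway between the clips; +x is the way the pad must go, y from rail to rail. Behind the rails (-x) there is nothing
- clip_left (a point): Steel spring clip on the +y rail, 24 mm long (bracket x from -6 to 18 mm); point: under it at bracket x = 0, 79 mm above the bench. It presses the pad's ear on the rail with some 2 N, so each ear drags with 3 to 5 N; 6 to 12 N at one end turns the pad about its other ear. An ear centre at bracket x = 25 mm or more is clear. Beyond, the rails are open above: the pad lifts straight out
- clip_right (a point): The same clip on the -y rail
- pad_center (a point): Seized brake pad: 190 mm over its ears (y), 154 mm between the rails, 75 mm high (z), 20 mm thick (x: 8 mm back plate, 12 mm lining in front), 0.3 to 0.6 kg, hanging by its ears on the rails, lower edge 20 mm above the bench. Point: centre, half-way up and half-way through, 10 mm before the plate's back. x from plate to lining, y along, z up. Flat sides to grip, from the top down
- sensor (a point): Black wear sensor in the middle of the pad's back, 30 mm wide, 14 mm high, 8 mm proud, its top 43 mm below the pad's top. Point: its centre
- ear_left (a point): Centre of the pad's ear end at +y: 88 mm from the pad's middle, in the middle of the 8 mm back plate, 52 mm above the pad's lower edge (the right height for the taps; 72 mm above the bench while the pad hangs). The ear is 14 mm high
- ear_right (a point): The same on the pad's ear at -y
- mallet_head (a point): Mallet lying flat, 200 mm long in all, 0.42 kg. Point: centre of the black head, which is a block 40 mm along the handle (x), 140 mm from striking face to striking face (y), 44 mm high (z). x points from the handle to the head; the two flat faces at y = +70 and -70 mm strike
- mallet_grip (a point): Point on the mallet's wooden handle, 50 mm behind the head's centre (-x of the mallet), half-way up. The handle is 22 mm wide and 24 mm high and ends in a 44 mm high knob from 152 to 180 mm behind the head's centre
- mat: Black rubber mat, 250 (x) x 200 (y) x 4 mm, fixed; the mallet lies on it at the start. Origin: centre of its underside
- tray: Steel tray, fixed, 170 (x) x 220 (y) x 32 mm high, walls and floor 5 mm thick, one dividing wall along y in its middle, which makes two compartments 77 x 210 mm. Origin: centre of its underside on the bench
- liner: Thin dark rubber strip, 60 (x) x 196 (y) x 2 mm, fixed in the middle of the free compartment of the tray, the one that holds no pad. Origin: centre of its underside, 5 mm above the bench (the top is at 7 mm)
- other_pad_center (a point): The other brake pad, of the same shape, standing in the other compartment of the tray: leave it. Its centre, half-way up and through
- spanner: Steel spanner 190 mm long, lying on the bench: leave it. Origin: middle of its underside
- screwdriver: Black-handled screwdriver 200 mm long: leave it. Origin: middle, on the bench
- spray_can: Aluminium spray can, 60 mm thick and 170 mm high: leave it. Origin: centre of its underside
- grease_jar: White grease jar, 76 mm thick and 80 mm high: leave it. Origin: centre of its underside
- torch: Aluminium hand torch 140 mm long: leave it. Origin: middle of its underside
There are look-alikes about, which are no part of the job. Leave any turquoise look-alike of the part that bears mallet_head alone. Leave any turquoise look-alike of the part that bears pad_center alone.

How it is judged:
By the outcome, as a careful person would: the job done as asked, in the order asked, and still so for the second after the job is handed in, with the robot touching nothing.
It also fails if it takes over 72 s, if anything falls off the work surface, if the arm or the gripper's body presses on something with over 40 N, if the wrist force passes 120 N, or if a joint passes its speed limit or range.

## Working session

There is one attempt and no reset: what is moved stays moved. The work goes in short steps, Python scripts to look and compute and a shell command to move; the robot and the scene stay as the last step left them, time stands still between calls to the robot, and variables do not carry over. Pictures are saved under pics/ and viewed, and the job is handed in when it is done.

```bash
ls; mkdir -p pics
cat > h.py <<'E'
import numpy as np,cv2
from scipy.spatial.transform import Rotation as R
from workcell import r
def snap(n,tag):
    ci=r.camera_info(n); im,d=r.get_image(n)
    cv2.imwrite(f'pics/{tag}.png',im[:,:,::-1]); np.savez(f'pics/{tag}.npz',im=im,d=d,K=ci['camera_matrix'],p=ci['position'],q=ci['orientation'])
def load(tag): return np.load(f'pics/{tag}.npz')
def world(s,u,v,z=None):
    K=np.array(s['K']);M=R.from_quat(s['q']).as_matrix()
    ray=M@np.array([(u-K[0,2])/K[0,0],(v-K[1,2])/K[1,1],1.])
    if z is None: return s['p']+ray*s['d'][int(round(v)),int(round(u))]
    return s['p']+ray*(z-s['p'][2])/ray[2]
def cloud(s):
    K=np.array(s['K']);M=R.from_quat(s['q']).as_matrix()
    v,u=np.mgrid[0:384,0:512]
    c=np.stack([(u-K[0,2])/K[0,0],(v-K[1,2])/K[1,1],np.ones_like(u,float)],-1)*s['d'][...,None]
    return c@M.T+s['p']
def obs():
    o=r.get_obs(); print('t',o['t'],'p',np.round(o['position'],4),'R',np.round(R.from_quat(o['tcp_rot']).as_matrix(),3).tolist(),'F',np.round(o['wrist_force'],1),'g',round(o['grip_width'],4)); return o
E
python3 - <<'E'
from h import *
obs(); print(r.pinch_z)
snap('scene','s0');snap('top','t0')
for n in('s0','t0'):
    s=load(n);print(s['K'],s['p'],s['q'])
E
```

```text
pics
t 0.0 p [ 0.2194 -0.6112  0.2303] R [[0.338, -0.941, -0.001], [-0.941, -0.338, 0.002], [-0.002, 0.0, -1.0]] F [ 0.4 -0.6  0.5] g 0.0855
0.0187
[[423.34590108   0.         255.80067984]
 [  0.         423.34590108 187.59566558]
 [  0.           0.           1.        ]] [ 1.39231266 -0.53767283  0.76414328] [ 0.74504969  0.47068319 -0.24153041 -0.4062282 ]
[[353.85859922   0.         255.82802595]
 [  0.         353.85859922 191.0559351 ]
 [  0.           0.           1.        ]] [ 0.27221781 -0.06859407  1.19168774] [-0.69795265  0.70924903 -0.06602043  0.07395417]
```

View pics/t0.png

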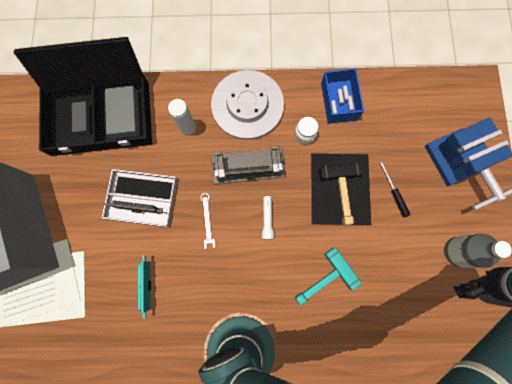

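View pics/s0.png

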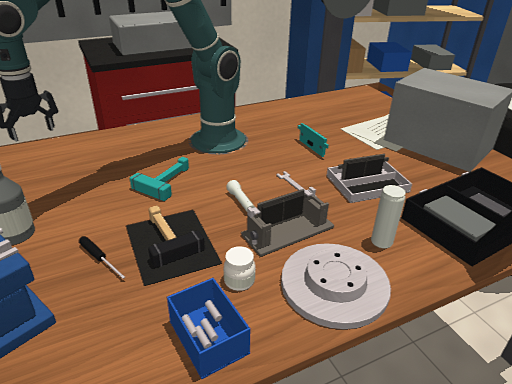

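Candidates (top view):
- **Mallet:** the black head with wooden handle on the mat at (342,185), or the turquoise look-alike at (332,278). I choose the one on the mat.
- **Pad:** the one in the bracket at (248,165), the other pad in the tray at (140,207), or the turquoise one at (145,287). I choose the one in the bracket.

Next is a close crop to check both choices.

Run:
```python
from h import *
s=load('t0');im=s['im'][:,:,::-1]
a=cv2.resize(im[135:235,200:380],None,fx=4,fy=4,interpolation=cv2.INTER_CUBIC)
cv2.imwrite('pics/c0.png',a)
b=cv2.resize(im[135:235,90:220],None,fx=5,fy=5,interpolation=cv2.INTER_CUBIC)
cv2.imwrite('pics/c1.png',b)
s=load('s0');im=s['im'][:,:,::-1]
cv2.imwrite('pics/c2.png',cv2.resize(im[150:260,220:420],None,fx=4,fy=4,interpolation=cv2.INTER_CUBIC))
```

```text
(no output)
```

View pics/c0.png

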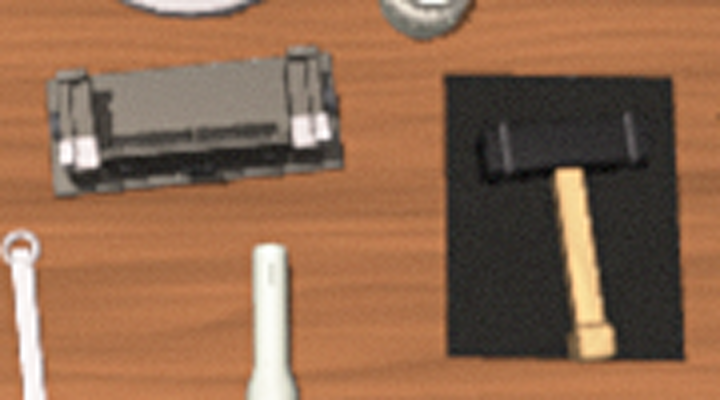

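View pics/c1.png

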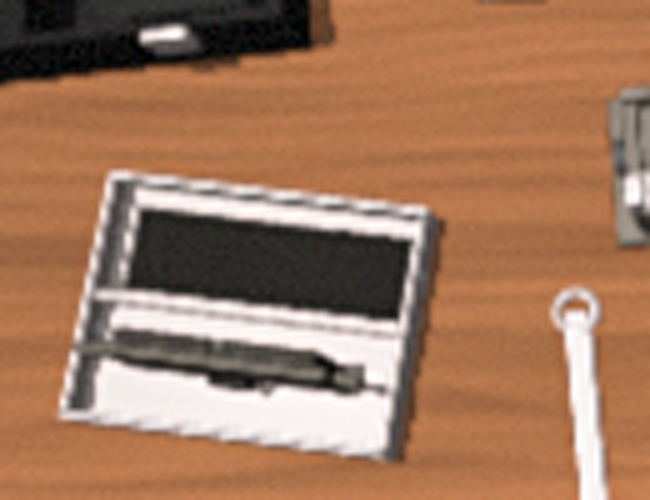

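View pics/c2.png

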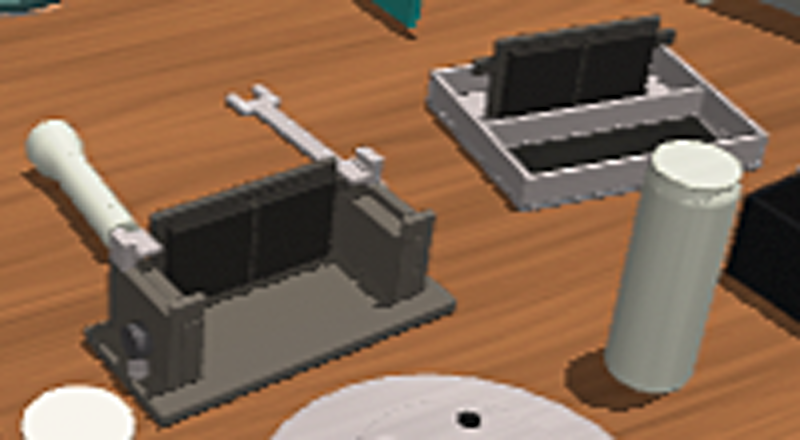

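The crops confirm both choices. The mallet on the mat has its head up in the picture, and the free tray compartment is the far one, with the dark liner. The torch lies behind the bracket. Now I'll measure.

Run:
```python
from h import *
s=load('t0');C=cloud(s);im=s['im'].astype(int)
z=C[...,2]
print('bench z',np.median(z[240:250,20+220:260]),np.median(z[255:265,180:220]))
def rect(name,m):
    n,l,st,_=cv2.connectedComponentsWithStats(m.astype(np.uint8))
    k=1+np.argmax(st[1:,4]);mm=l==k
    P=C[mm][:,:2].astype(np.float32);c,wh,a=cv2.minAreaRect(P)
    print(name,'n',mm.sum(),'c',np.round(c,4),'wh',np.round(wh,4),'ang',round(a,2),'z',np.round(np.percentile(C[mm][:,2],[5,50,95]),4))
    return mm
box=lambda u0,u1,v0,v1:np.pad(np.ones((v1-v0,u1-u0),bool),((v0,384-v1),(u0,512-u1)))
hsv=cv2.cvtColor(s['im'],cv2.COLOR_RGB2HSV)
B=box(205,295,140,190)
rect('bracket all',B&(z>0.006))
rect('clips L',box(205,240,160,185)&(z>0.074))
rect('clips R',box(265,295,160,185)&(z>0.074))
rect('padtop',box(222,275,155,185)&(z>0.085))
M=box(305,380,145,235)
rect('mat',M&((hsv[...,2]<70)|(z>0.03)))
rect('mallet',M&(z>0.02))
rect('head',M&(z>0.015)&(hsv[...,2]<75))
rect('handle',M&(z>0.01)&(hsv[...,2]>110)&(hsv[...,1]>60))
T=box(95,185,160,235)
rect('tray',T&(z>0.01))
rect('tray rim',T&(z>0.024)&(z<0.04))
rect('otherpad',T&(z>0.06))
rect('liner',box(100,180,165,205)&(hsv[...,2]<60)&(z<0.015))
rect('torch',box(255,282,190,245)&(z>0.01))
rect('spanner',box(195,220,185,255)&(z>0.003))
rect('can',box(160,205,90,140)&(z>0.1));rect('jar',box(290,325,110,150)&(z>0.05));rect('disc',box(205,290,60,140)&(z>0.015))
rect('screw',box(375,415,155,220)&(z>0.004))
# profile of heights across bracket
for v in range(146,186,2): print(v,np.round(1000*z[v,210:290:6]).astype(int))
```

```text
bench z 0.0002208777643817328 -7.39460654560764e-05
bracket all n 2150 c [ 0.4628 -0.0447] wh [0.384  0.2516] ang 5.65 z [0.0085 0.0168 0.0934]
clips L n 169 c [0.425  0.0056] wh [0.3298 0.081 ] ang 12.09 z [0.0765 0.0876 0.0958]
clips R n 110 c [ 0.5692 -0.1135] wh [0.0234 0.0546] ang 10.76 z [0.0771 0.0869 0.0962]
padtop n 258 c [ 0.4345 -0.0178] wh [0.1511 0.3046] ang 81.0 z [0.0859 0.0905 0.0974]
mat n 3954 c [ 0.4299 -0.3022] wh [0.2759 0.4915] ang 63.32 z [0.0006 0.0049 0.0485]
mallet n 945 c [ 0.4087 -0.2698] wh [0.1839 0.4502] ang 56.37 z [0.0277 0.0452 0.0509]
head n 527 c [ 0.4605 -0.2134] wh [0.1073 0.4627] ang 39.39 z [0.0231 0.0472 0.0512]
handle n 364 c [ 0.3706 -0.2557] wh [0.1311 0.4018] ang 45.8 z [0.0322 0.0385 0.0486]
tray n 1174 c [0.4452 0.1782] wh [0.5698 0.1966] ang 74.02 z [0.0133 0.0308 0.0793]
tray rim n 504 c [0.4913 0.3374] wh [0.2226 0.1704] ang 82.01 z [0.0253 0.0299 0.0346]
otherpad n 322 c [0.3915 0.1753] wh [0.5404 0.052 ] ang 69.44 z [0.0626 0.074  0.082 ]
liner n 808 c [0.5302 0.3299] wh [0.1876 0.0534] ang 81.96 z [0.0026 0.0066 0.0104]
torch n 408
[... 756 characters left out ...]
  9 14 14 14 12 10 64 41  2]
158 [-4 74 62 12 12 12 12  9 14 15 11 63 46 -3]
160 [ 0 70 65  8 11 10 15 16 13 11 14 65 44 -3]
162 [ 3 74 66 14 12  8 16 15 12 12 10 65 37 -3]
164 [ 0 73 64  8 13 10 15 12 11 13 10 60 15  1]
166 [-1 71 67  9  8 11 13 17 10 86 11 84 11  0]
168 [-2 75 65 12  8 89 85 88 90 87 12 82 12 -1]
170 [ 2 92 85 88 85 89 88 96 94 93 96 82 12 -3]
172 [ 0 92 84 96 95 96 98 92 93 85 76 68 10 -2]
174 [-1 93 82 95 93 86 78 73 66 58 49 43 12  1]
176 [-5 90 85 71 62 60 53 51 37 32 22 17 14  6]
178 [-2 70 61 44 36 32 54 49 10 11 11  6 -3  4]
180 [-1 13 38 12 12 13 13  9 -1 -1 -1 -1 -2 -2]
182 [-2 13  8 12  8 -4  1 -1 -2  2 -2 -1  0 -2]
184 [-3  3  4 -2  1  0  4 -5 -2  1  1  0  2  1]
```

```bash
cat >> h.py <<'E'
def cast(s,m,zz):
    v,u=np.nonzero(m);K=np.array(s['K']);M=R.from_quat(s['q']).as_matrix()
    ray=np.stack([(u-K[0,2])/K[0,0],(v-K[1,2])/K[1,1],np.ones(len(u))],-1)@M.T
    return s['p']+ray*((zz-s['p'][2])/ray[:,2])[:,None]
def biggest(m):
    n,l,st,_=cv2.connectedComponentsWithStats(m.astype(np.uint8)); return l==1+np.argmax(st[1:,4])
box=lambda u0,u1,v0,v1:np.pad(np.ones((v1-v0,u1-u0),bool),((v0,384-v1),(u0,512-u1)))
def rect(s,C,name,m,zz):
    mm=biggest(m&(s['d']>0)); P=cast(s,mm,zz)[:,:2].astype(np.float32);c,wh,a=cv2.minAreaRect(P)
    print(name,'n',mm.sum(),'c',np.round(c,4),'wh',np.round(wh,4),'ang',round(a,2),'z',np.round(np.percentile(C[mm][:,2],[5,50,95]),4),'med xy',np.round(np.median(P,0),4)); return mm
E
python3 - <<'E'
from h import *
s=load('t0');C=cloud(s);z=C[...,2]
hsv=cv2.cvtColor(s['im'],cv2.COLOR_RGB2HSV)
rr=lambda *a:rect(s,C,*a)
B=box(205,295,140,190)
rr('foot',B&(z>0.006),.012)
rr('rail tops L',box(205,228,150,172)&(z>0.055)&(z<.078),.065)
rr('rail tops R',box(265,295,145,166)&(z>0.055)&(z<.078),.065)
rr('clips L',box(205,225,165,185)&(hsv[...,2]>170),.085)
rr('clips R',box(265,295,160,185)&(hsv[...,2]>170),.085)
rr('padtop',box(222,275,160,180)&(z>0.083),.095)
M=box(305,380,145,235)
rr('mat',M&((hsv[...,2]<70)|(z>0.03)),.004)
rr('headtop',M&(z>0.04)&(hsv[...,2]<90)&(hsv[...,1]<110),.048)
rr('handle',M&(z>0.01)&(hsv[...,2]>110)&(hsv[...,1]>60),.036)
T=box(95,185,160,235)
rr('tray',T&(z>0.022)&(z<.045),.032)
rr('otherpad',T&(z>0.07),.08)
rr('liner',box(105,178,165,205)&(hsv[...,2]<60),.007)
rr('torch',box(255,282,190,245)&(z>0.01),.02)
rr('spanner',box(195,220,185,255)&(z>0.003),.005)
rr('can',box(160,205,90,140)&(z>0.15),.17);rr('jar',box(290,325,110,150)&(z>0.065),.08);rr('disc',box(205,290,60,140)&(z>0.015),.022)
rr('screw',box(375,415,155,220)&(z>0.004),.01)
rr('tpad',box(125,160,240,325)&(hsv[...,1]>90)&(hsv[...,0]>70)&(hsv[...,0]<100),.05)
rr('tmal',box(290,370,240,310)&(hsv[...,1]>90)&(hsv[...,0]>70)&(hsv[...,0]<100),.03)
E
```

```text
foot n 2140 c [ 0.6017 -0.0303] wh [0.1125 0.2499] ang 4.62 z [0.0085 0.0165 0.0929] med xy [ 0.5985 -0.0313]
rail tops L n 123 c [0.6011 0.0652] wh [0.0554 0.027 ] ang 4.81 z [0.0609 0.0665 0.0753] med xy [0.5989 0.0659]
rail tops R n 123 c [ 0.6149 -0.1242] wh [0.0529 0.0269] ang 4.15 z [0.061  0.0669 0.0753] med xy [ 0.6127 -0.1233]
clips L n 67 c [0.5579 0.0601] wh [0.0324 0.0233] ang 88.96 z [0.0662 0.084  0.093 ] med xy [0.5564 0.0601]
clips R n 193 c [ 0.5614 -0.145 ] wh [0.0737 0.0703] ang 87.94 z [-0.0039 -0.0003  0.004 ] med xy [ 0.5589 -0.1669]
padtop n 275 c [ 0.5612 -0.0383] wh [0.0205 0.1576] ang 3.5 z [0.0848 0.0898 0.0966] med xy [ 0.5608 -0.037 ]
mat n 3937 c [ 0.5144 -0.3452] wh [0.1954 0.2483] ang 88.22 z [0.0006 0.0049 0.0483] med xy [ 0.5128 -0.3447]
headtop n 476 c [ 0.5649 -0.3408] wh [0.0407 0.1398] ang 4.85 z [0.0437 0.0477 0.0513] med xy [ 0.5651 -0.3419]
handle n 362 c [ 0.4673 -0.3534] wh [0.1619 0.0335] ang 2.09 z [0.0321 0.0385 0.0484] med xy [ 0.4594 -0.35  ]
tray n 545 c [0.4905 0.3354] wh [0.2225 0.1702] ang 82.08 z [0.0235 0.0296 0.0345] med xy [0.49
[... 397 characters left out ...]
2 z [0.0037 0.0071 0.0107] med xy [0.4072 0.1107]
can n 297 c [0.7411 0.1809] wh [0.0611 0.0613] ang 80.29 z [0.1538 0.1686 0.1722] med xy [0.7411 0.1815]
jar n 319 c [ 0.708  -0.2308] wh [0.0665 0.0667] ang 88.84 z [0.0728 0.0794 0.0831] med xy [ 0.7094 -0.2311]
disc n 3889 c [ 0.8236 -0.0301] wh [0.2563 0.2551] ang 88.89 z [0.0182 0.0232 0.0533] med xy [ 0.8216 -0.0301]
screw n 302 c [ 0.5098 -0.5274] wh [0.2051 0.0332] ang 17.51 z [0.0108 0.0213 0.0273] med xy [ 0.4705 -0.5376]
tpad n 593 c [0.2042 0.2994] wh [0.1858 0.035 ] ang 2.57 z [0.0126 0.0627 0.0757] med xy [0.2042 0.2992]
tmal n 935 c [ 0.2053 -0.266 ] wh [0.1407 0.1995] ang 33.73 z [0.0305 0.0419 0.0466] med xy [ 0.2226 -0.3074]
```

Run:
```python
from h import *
s=load('t0');C=cloud(s);z=C[...,2];hsv=cv2.cvtColor(s['im'],cv2.COLOR_RGB2HSV);ok=s['d']>0
M=box(305,380,145,235)&ok
m=biggest(M&(z>0.01)&(hsv[...,2]>110)&(hsv[...,1]>60))
P=cast(s,m,.038)
for a in np.arange(.38,.56,.015):
    q=P[(P[:,0]>=a)&(P[:,0]<a+.015)]
    print(round(a+.0075,4),len(q),np.round([q[:,1].min(),q[:,1].mean(),q[:,1].max()],4) if len(q) else '')
# bracket front edge of the foot at z .012
B=box(205,295,140,190)&ok
m=biggest(B&(z>0.006));P=cast(s,m,.012)
F=[]
for y in np.arange(-.13,.06,.01):
    q=P[abs(P[:,1]-y)<.005]; F.append((q[:,0].max(),y))
F=np.array(F);print(np.round(F.T,4)); c=np.polyfit(F[:,1],F[:,0],1);print('front edge',c,np.degrees(np.arctan(-c[0])))
# pad top: line
m=biggest(box(222,275,160,180)&ok&(z>0.083));P=cast(s,m,.095)
for f in (np.min,np.max):
    G=np.array([(f(P[abs(P[:,1]-y)<.005][:,0]),y) for y in np.arange(-.10,.03,.01)])
    c=np.polyfit(G[:,1],G[:,0],1);print('pad edge',c,np.degrees(np.arctan(-c[0])), 'x at y=-.037',np.polyval(c,-.037))
print(P[:,1].min(),P[:,1].max())
for n,b in(('L',box(205,226,165,182)),('R',box(270,286,160,175))):
    rect(s,C,n,b&(hsv[...,2]>165)&(hsv[...,1]<60)&(z>.06),.086)
```

```text
0.3875 25 [-0.3688 -0.3526 -0.3392]
0.4025 50 [-0.3723 -0.3555 -0.3398]
0.4175 30 [-0.3701 -0.3552 -0.3441]
0.4325 34 [-0.3621 -0.3522 -0.3419]
0.4475 30 [-0.363  -0.3504 -0.3394]
0.4625 35 [-0.3606 -0.3497 -0.3376]
0.4775 29 [-0.361  -0.3486 -0.338 ]
0.4925 35 [-0.3588 -0.3472 -0.3358]
0.5075 27 [-0.3569 -0.3464 -0.3366]
0.5225 32 [-0.3549 -0.3453 -0.3343]
0.5375 28 [-0.3557 -0.3441 -0.3349]
0.5525 7 [-0.356 -0.346 -0.336]
0.5675 0 
[[ 0.6648  0.665   0.6614  0.6544  0.6546  0.6548  0.6549  0.6516  0.6518
   0.652   0.6485  0.6486  0.6488  0.649   0.6456  0.6458  0.6459  0.6426
   0.6427]
 [-0.13   -0.12   -0.11   -0.1    -0.09   -0.08   -0.07   -0.06   -0.05
  -0.04   -0.03   -0.02   -0.01   -0.      0.01    0.02    0.03    0.04
   0.05  ]]
front edge [-0.11114501  0.64727634] 6.342110117362481
pad edge [-0.06148962  0.54982271] 3.518665717344876 x at y=-.037 0.5520978276742403
pad edge [-0.07426898  0.56719512] 4.247500898603421 x at y=-.037 0.5699430712832864
-0.11707119278276737 0.0398295811587394
L n 66 c [0.5576 0.0585] wh [0.0295 0.0233] ang 88.97 z [0.0676 0.0841 0.093 ] med xy [0.5576 0.0585]
R n 65 c [ 0.5725 -0.1273] wh [0.0259 0.0267] ang 88.94 z [0.0667 0.0831 0.094 ] med xy [ 0.5726 -0.127 ]
```

```bash
python3 -m handwheel '[{"tx":-2,"ty":-5,"tz":1,"rz":0.05},{"tx":-4.2,"ty":-10.5,"tz":3,"rz":0.12},{"tx":-6.4,"ty":-16,"tz":5,"rz":0.2},{"tx":-8.6,"ty":-21.5,"tz":7,"rz":0.265},{"tx":-10.8,"ty":-27,"tz":9,"rz":0.265},{"tx":-13,"ty":-32.5,"tz":10,"rz":0.265},{"tx":-14.5,"ty":-36.3,"tz":10,"rz":0.265},{"tx":-14.9,"ty":-37.3,"tz":10,"rz":0.265},{"tx":-14.9,"ty":-37.3,"tz":10,"rz":0.265}]' 8.5
python3 - <<'E'
from h import *
obs(); snap('wrist','w1');s=load('w1');print(s['K'][0,0],s['p'])
E
```

```text
t 0.1 p [ 0.2195 -0.6113  0.2304] R [[0.338, -0.941, -0.001], [-0.941, -0.338, 0.001], [-0.002, 0.0, -1.0]] F [-0.5 -0.  -0.5] g 0.0855
309.8718648012422 [ 0.28350063 -0.58818046  0.37175295]$[0]: bad value
```

View pics/w1.png

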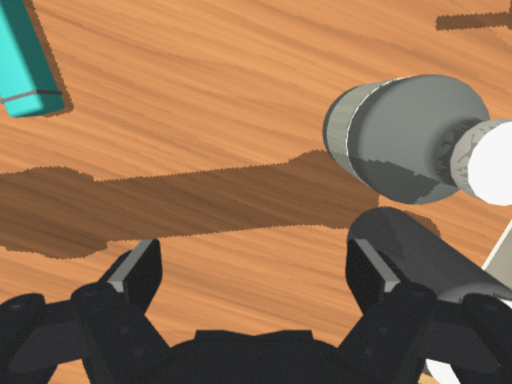

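The wrist view shows a grey bottle to the right (410,140), the turquoise mallet's corner top left, and nothing on the path. The move was refused for its row form, so I'll give all six keys.

```bash
python3 -m handwheel '[{"tx":-2,"ty":-5,"tz":1,"rx":0,"ry":0,"rz":0.05},{"tx":-4.2,"ty":-10.5,"tz":3,"rx":0,"ry":0,"rz":0.12},{"tx":-6.4,"ty":-16,"tz":5,"rx":0,"ry":0,"rz":0.2},{"tx":-8.6,"ty":-21.5,"tz":7,"rx":0,"ry":0,"rz":0.265},{"tx":-10.8,"ty":-27,"tz":9,"rx":0,"ry":0,"rz":0.265},{"tx":-13,"ty":-32.5,"tz":10,"rx":0,"ry":0,"rz":0.265},{"tx":-14.5,"ty":-36.3,"tz":10,"rx":0,"ry":0,"rz":0.265},{"tx":-14.9,"ty":-37.3,"tz":10,"rx":0,"ry":0,"rz":0.265},{"tx":-14.9,"ty":-37.3,"tz":10,"rx":0,"ry":0,"rz":0.265}]' 8.5
python3 - <<'E'
from h import *
obs(); snap('wrist','w2');s=load('w2');print(s['K'][0,0],s['p'])
E
```

```text
t: 1.27
position: [0.5202, -0.3455, 0.1311]
tcp_rot: [0.735, -0.678, -0.0, 0.0]
wrist_force: [-0.4, 0.3, -0.5]
grip_width: 0.0851
t 1.275 p [ 0.5202 -0.3455  0.1311] R [[0.08, -0.997, -0.001], [-0.997, -0.08, -0.0], [0.0, 0.001, -1.0]] F [-0.4  0.3 -0.5] g 0.0851
309.8718648012422 [ 0.58803413 -0.33986637  0.27235549]
```

View pics/w2.png

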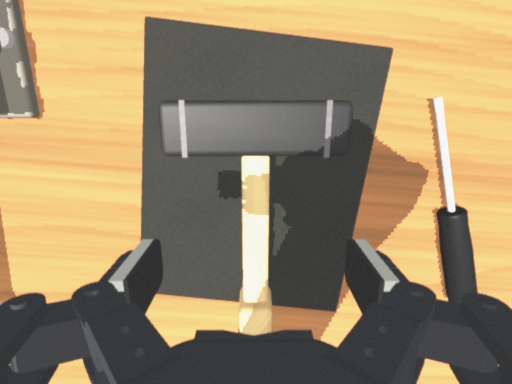

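The wrist view shows the handle upright in the picture and centred between the fingers (256,230), and the head at (256,128). I'll check the distance quickly.

Run:
```python
from h import *
s=load('w2');C=cloud(s);z=C[...,2]
m=rect(s,C,'head',box(140,380,80,175)&(z>.042),.048)
for v in(110,150):
    u=np.nonzero(m[v])[0];print(v,u.min(),u.max())
for uv in((240,180),(270,180),(240,280),(268,280)):print(uv,world(s,*uv,.038))
```

```text
head n 10494 c [ 0.5701 -0.3427] wh [0.0393 0.1361] ang 4.63 z [0.0445 0.0465 0.0477] med xy [ 0.5712 -0.3427]
110 159 352
150 163 348
(240, 180) [ 0.52917149 -0.33424655  0.038     ]
(270, 180) [ 0.53105811 -0.35753705  0.038     ]
(240, 280) [ 0.44119632 -0.34034078  0.038     ]
(268, 280) [ 0.44312998 -0.36423718  0.038     ]
```

```bash
python3 -m handwheel '[{"tx":0,"ty":-0.3,"tz":4,"rx":0,"ry":0,"rz":0},{"tx":0,"ty":-0.5,"tz":8,"rx":0,"ry":0,"rz":0},{"tx":0,"ty":-0.5,"tz":11,"rx":0,"ry":0,"rz":0},{"tx":0,"ty":-0.5,"tz":12.1,"rx":0,"ry":0,"rz":0},{"tx":0,"ty":-0.5,"tz":12.1,"rx":0,"ry":0,"rz":0}]' 8.5
python3 -m handwheel '[{"tx":0,"ty":0,"tz":0,"rx":0,"ry":0,"rz":0},{"tx":0,"ty":0,"tz":0,"rx":0,"ry":0,"rz":0},{"tx":0,"ty":0,"tz":0,"rx":0,"ry":0,"rz":0},{"tx":0,"ty":0,"tz":0,"rx":0,"ry":0,"rz":0},{"tx":0,"ty":0,"tz":0,"rx":0,"ry":0,"rz":0}]' 0
python3 -c "from h import *;obs()"
```

```text
t: 1.95
position: [0.5243, -0.3463, 0.0102]
tcp_rot: [0.734, -0.679, -0.0, 0.0]
wrist_force: [-0.2, -0.2, 0.2]
grip_width: 0.0846
t: 2.58
position: [0.526, -0.3456, 0.0112]
tcp_rot: [0.735, -0.678, 0.001, -0.0]
wrist_force: [-0.7, 0.3, 6.3]
grip_width: 0.0212
t 2.575 p [ 0.526  -0.3456  0.0112] R [[0.08, -0.997, 0.001], [-0.997, -0.08, -0.001], [0.001, -0.001, -1.0]] F [-0.7  0.3  6.3] g 0.0212
```

```bash
python3 -m handwheel '[{"tx":0,"ty":0,"tz":-3,"rx":0,"ry":0,"rz":0},{"tx":0,"ty":0,"tz":-7,"rx":0,"ry":0,"rz":-0.02},{"tx":-1,"ty":0.2,"tz":-11,"rx":0,"ry":0,"rz":-0.18},{"tx":-4,"ty":0.8,"tz":-11,"rx":0,"ry":0,"rz":-0.36},{"tx":-7,"ty":1.4,"tz":-11,"rx":0,"ry":0,"rz":-0.54},{"tx":-10,"ty":2,"tz":-11,"rx":0,"ry":0,"rz":-0.72},{"tx":-13,"ty":2.6,"tz":-11,"rx":0,"ry":0,"rz":-0.9},{"tx":-16,"ty":3.2,"tz":-11,"rx":0,"ry":0,"rz":-1.08},{"tx":-19,"ty":3.8,"tz":-11,"rx":0,"ry":0,"rz":-1.26},{"tx":-20.9,"ty":4.2,"tz":-11,"rx":0,"ry":0,"rz":-1.44},{"tx":-20.9,"ty":4.2,"tz":-11,"rx":0,"ry":0,"rz":-1.567},{"tx":-20.9,"ty":4.2,"tz":-11,"rx":0,"ry":0,"rz":-1.567}]'
python3 - <<'E'
from h import *
obs(); snap('wrist','w3');snap('top','t3')
a=cv2.imread('pics/t3.png')[120:260,180:400];cv2.imwrite('pics/t3c.png',cv2.resize(a,None,fx=3.5,fy=3.5,interpolation=cv2.INTER_CUBIC))
E
```

```text
t: 4.08
position: [0.466, -0.1399, 0.1197]
tcp_rot: [0.999, 0.037, -0.001, -0.0]
wrist_force: [-0.1, -0.3, -4.5]
grip_width: 0.0208
t 4.075 p [ 0.466  -0.1399  0.1197] R [[0.997, 0.075, -0.001], [0.075, -0.997, 0.001], [-0.001, -0.001, -1.0]] F [-0.1 -0.3 -4.5] g 0.0208
```

View pics/w3.png

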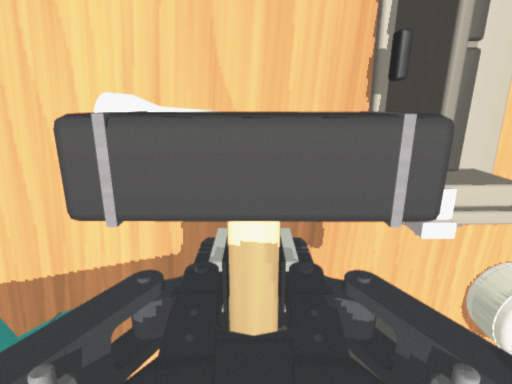

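View pics/t3c.png

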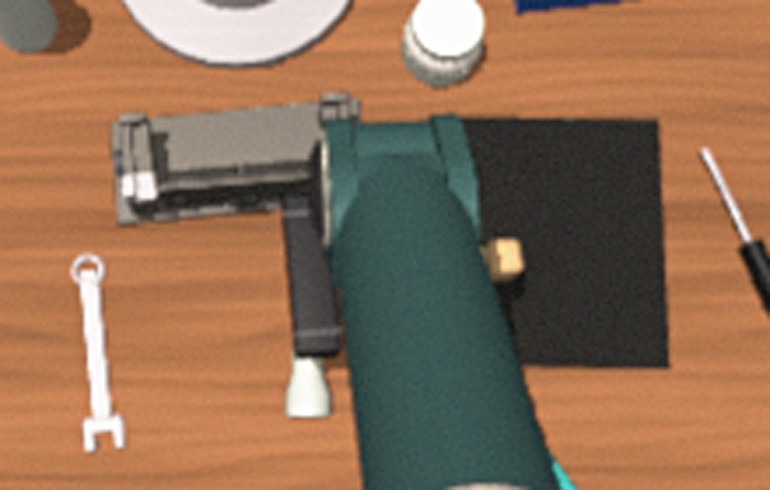

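The wrist view shows the mallet held squarely, with the head from (60,115) to (450,220). The pad's back with the sensor is at the upper right (400,55), and the right clip is at (435,215). I'll measure all three from this view.

Run:
```python
from h import *
s=load('w3');C=cloud(s);z=C[...,2];d=s['d'];im=s['im']
print(s['p'])
m=biggest(box(50,460,100,225)&(d>0)&(z>.1)&(im.max(2)<90))
P=C[m];print(m.sum(),np.percentile(P[:,2],[5,50,95]))
A=np.c_[P[:,:2],np.ones(len(P))];c,*_=np.linalg.lstsq(A,P[:,2],rcond=None);print('plane',c)
zz=np.median(P[:,2]);Q=cast(s,m,zz);print(cv2.minAreaRect(Q[:,:2].astype(np.float32)),zz)
# region right: heights
for v in range(5,245,15):print(v,[(u,*(np.round(1000*C[v,u]).astype(int))) for u in range(370,512,20)])
cv2.imwrite('pics/w3c.png',cv2.resize(im[0:260,350:512,::-1],None,fx=2.3,fy=2.3))
```

```text
[ 0.46037489 -0.07136577  0.26103214]
28322 [0.15278826 0.15494741 0.15602765]
plane [-0.00192528 -0.04116418  0.15176754]
((0.4634013772010803, -0.09378404915332794), (0.10287773609161377, 0.04013751819729805), 4.116178035736084) 0.1549474082369508
5 [(370, np.int64(542), np.int64(6), np.int64(-2)), (390, np.int64(553), np.int64(3), np.int64(11)), (410, np.int64(554), np.int64(-5), np.int64(40)), (430, np.int64(555), np.int64(-11), np.int64(66)), (450, np.int64(555), np.int64(-17), np.int64(86)), (470, np.int64(560), np.int64(-19), np.int64(94)), (490, np.int64(623), np.int64(8), np.int64(12)), (510, np.int64(639), np.int64(10), np.int64(11))]
20 [(370, np.int64(544), np.int64(-4), np.int64(-1)), (390, np.int64(555), np.int64(-6), np.int64(11)), (410, np.int64(555), np.int64(-14), np.int64(44)), (430, np.int64(555), np.int64(-20), np.int64(68)), (450, np.int64(555), np.int64(-24), np.int64(89)), (470, np.int64(563), np.int64(-25), np.int64(93)), (490, np.int64(627), np.int64(-1), np.int64(11)), (510, np.int64(642), np.int64(0), np.int64(11))]
35 [(370, np.int64(546), np.int64(-15), 
[... 5096 characters left out ...]
06), np.int64(155)), (430, np.int64(528), np.int64(-106), np.int64(154)), (450, np.int64(586), np.int64(-129), np.int64(81)), (470, np.int64(606), np.int64(-131), np.int64(72)), (490, np.int64(620), np.int64(-130), np.int64(70)), (510, np.int64(632), np.int64(-129), np.int64(72))]
230 [(370, np.int64(574), np.int64(-175), np.int64(-1)), (390, np.int64(592), np.int64(-173), np.int64(0)), (410, np.int64(611), np.int64(-172), np.int64(-1)), (430, np.int64(570), np.int64(-136), np.int64(91)), (450, np.int64(582), np.int64(-135), np.int64(90)), (470, np.int64(666), np.int64(-168), np.int64(-2)), (490, np.int64(683), np.int64(-166), np.int64(0)), (510, np.int64(702), np.int64(-165), np.int64(-1))]
```

View pics/w3c.png

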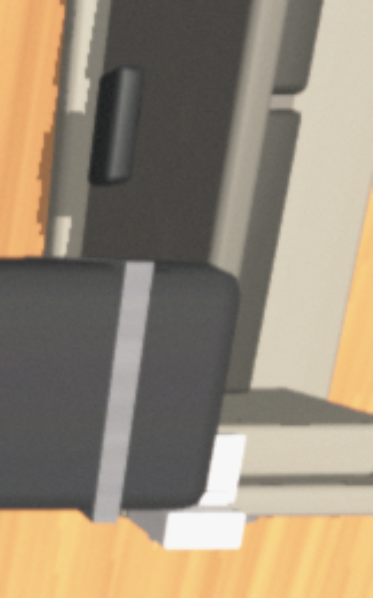

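```bash
python3 -m handwheel '[{"tx":0,"ty":0.2,"tz":2.5,"rx":0,"ry":0,"rz":0},{"tx":0,"ty":0.4,"tz":5,"rx":0,"ry":0,"rz":0},{"tx":0,"ty":0.4,"tz":6.1,"rx":0,"ry":0,"rz":0},{"tx":0.8,"ty":0.4,"tz":6.1,"rx":0,"ry":0,"rz":0},{"tx":1.5,"ty":0.4,"tz":6.1,"rx":0,"ry":0,"rz":0},{"tx":1.5,"ty":0.4,"tz":6.1,"rx":0,"ry":0,"rz":0},{"tx":1.5,"ty":0.4,"tz":6.1,"rx":0,"ry":0,"rz":0}]'
python3 - <<'E'
from h import *
obs(); snap('wrist','w4');snap('scene','s4')
a=cv2.imread('pics/s4.png')[130:270,200:400];cv2.imwrite('pics/s4c.png',cv2.resize(a,None,fx=4,fy=4,interpolation=cv2.INTER_CUBIC))
E
```

```text
t: 5.05
position: [0.4822, -0.143, 0.0597]
tcp_rot: [0.999, 0.038, 0.0, 0.0]
wrist_force: [-0.0, -0.3, -4.8]
grip_width: 0.0212
t 5.05 p [ 0.4822 -0.143   0.0597] R [[0.997, 0.076, 0.0], [0.076, -0.997, -0.0], [0.0, 0.0, -1.0]] F [-0.  -0.3 -4.8] g 0.0212
```

View pics/w4.png

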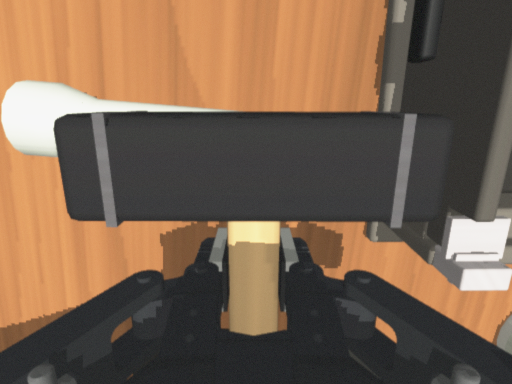

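View pics/s4c.png

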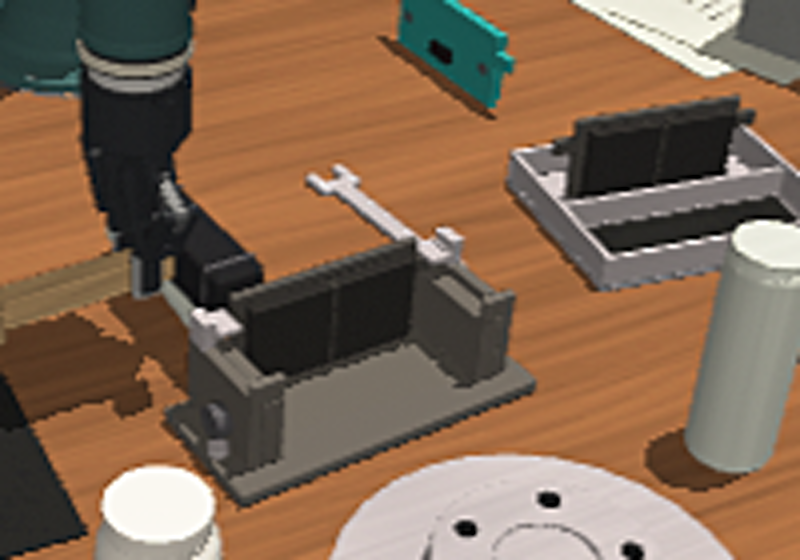

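The right clip (475,240), pad back and sensor (425,20) are in view, with the face just short of the pad and in line. I'll feel for contact on the right end.

```bash
python3 -m handwheel '[{"tx":0.5,"ty":0,"tz":0,"rx":0,"ry":0,"rz":0},{"tx":0.9,"ty":0,"tz":0,"rx":0,"ry":0,"rz":0},{"tx":0.9,"ty":0,"tz":0,"rx":0,"ry":0,"rz":0}]'
python3 -m handwheel '[{"tx":0.2,"ty":0,"tz":0,"rx":0,"ry":0,"rz":0},{"tx":0.2,"ty":0,"tz":0,"rx":0,"ry":0,"rz":0}]'
python3 -m handwheel '[{"tx":0.2,"ty":0,"tz":0,"rx":0,"ry":0,"rz":0},{"tx":0.2,"ty":0,"tz":0,"rx":0,"ry":0,"rz":0}]'
python3 -m handwheel '[{"tx":0.2,"ty":0,"tz":0,"rx":0,"ry":0,"rz":0},{"tx":0.2,"ty":0,"tz":0,"rx":0,"ry":0,"rz":0}]'
```

```text
t: 5.52
position: [0.4916, -0.1422, 0.0593]
tcp_rot: [0.999, 0.038, 0.0, -0.0]
wrist_force: [-1.1, -0.0, -4.1]
grip_width: 0.0213
t: 5.78
position: [0.4932, -0.1421, 0.0592]
tcp_rot: [0.999, 0.038, 0.0, -0.0]
wrist_force: [-0.3, -0.0, -3.6]
grip_width: 0.0212
t: 6.02
position: [0.4945, -0.142, 0.0591]
tcp_rot: [0.999, 0.038, -0.001, 0.0]
wrist_force: [-0.8, 0.6, -4.0]
grip_width: 0.0211
t: 6.28
position: [0.4948, -0.1421, 0.0588]
tcp_rot: [0.999, 0.038, -0.002, 0.0]
wrist_force: [-5.7, -0.8, -1.4]
grip_width: 0.021
```

```bash
python3 -m handwheel '[{"tx":0.2,"ty":0,"tz":0,"rx":0,"ry":0,"rz":0},{"tx":0.4,"ty":0,"tz":0,"rx":0,"ry":0,"rz":0}]'
python3 -m handwheel '[{"tx":0.2,"ty":0,"tz":0,"rx":0,"ry":0,"rz":0},{"tx":0.4,"ty":0,"tz":0,"rx":0,"ry":0,"rz":0}]'; python3 -c "
from h import *
obs()"
```

```text
t: 6.52
position: [0.4975, -0.1422, 0.0585]
tcp_rot: [0.999, 0.038, -0.004, 0.0]
wrist_force: [-9.6, -1.9, 1.4]
grip_width: 0.0211
t: 6.78
position: [0.5013, -0.1418, 0.0585]
tcp_rot: [0.999, 0.038, -0.004, 0.0]
wrist_force: [-9.8, -1.6, 0.7]
grip_width: 0.0207
t 6.775 p [ 0.5013 -0.1418  0.0585] R [[0.997, 0.077, -0.008], [0.077, -0.997, -0.001], [-0.008, 0.0, -1.0]] F [-9.8 -1.6  0.7] g 0.0207
```

```bash
python3 -m handwheel '[{"tx":-1,"ty":0,"tz":0,"rx":0,"ry":0,"rz":0},{"tx":-2.2,"ty":0,"tz":0,"rx":0,"ry":0,"rz":0},{"tx":-2.2,"ty":-3,"tz":0,"rx":0,"ry":0,"rz":0},{"tx":-2.2,"ty":-7,"tz":0,"rx":0,"ry":0,"rz":0},{"tx":-2.2,"ty":-11,"tz":0,"rx":0,"ry":0,"rz":0},{"tx":-2.2,"ty":-11,"tz":0,"rx":0,"ry":0,"rz":0},{"tx":-2.2,"ty":-11,"tz":0,"rx":0,"ry":0,"rz":0}]'
python3 - <<'E'
from h import *
obs(); snap('wrist','w5');snap('scene','s5')
a=cv2.imread('pics/s5.png')[130:270,200:400];cv2.imwrite('pics/s5c.png',cv2.resize(a,None,fx=4,fy=4,interpolation=cv2.INTER_CUBIC))
E
```

```text
t: 7.65
position: [0.4747, -0.0337, 0.0594]
tcp_rot: [0.999, 0.038, 0.0, 0.0]
wrist_force: [-0.6, -0.2, -4.1]
grip_width: 0.021
t 7.65 p [ 0.4747 -0.0337  0.0594] R [[0.997, 0.076, 0.0], [0.076, -0.997, -0.001], [0.0, 0.001, -1.0]] F [-0.6 -0.2 -4.1] g 0.021
```

View pics/w5.png

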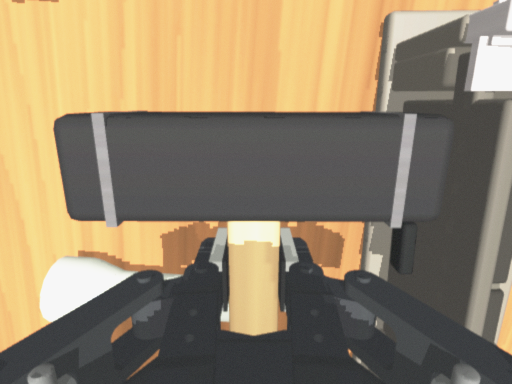

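View pics/s5c.png

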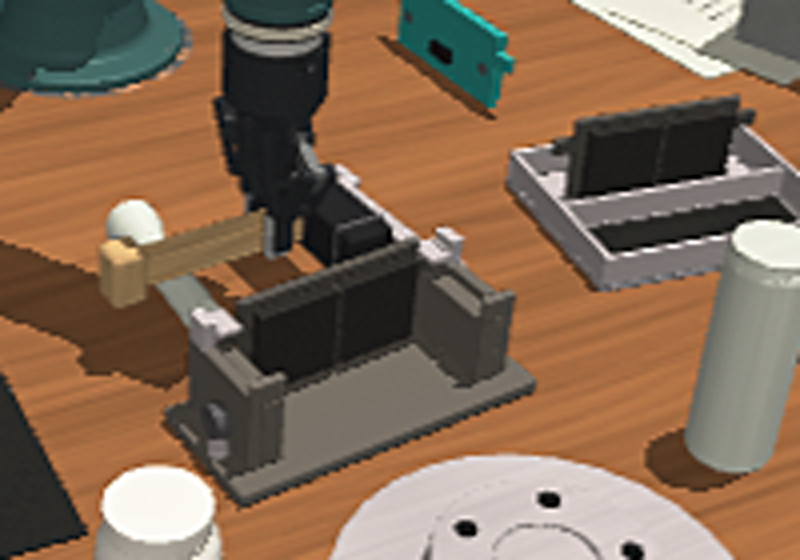

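The mallet has not slipped. The scene view shows the pad's right end a few mm ahead, about 8 mm at the ear from the travel. Now the left end.

```bash
python3 -m handwheel '[{"tx":0.6,"ty":0,"tz":0,"rx":0,"ry":0,"rz":0},{"tx":1.1,"ty":0,"tz":0,"rx":0,"ry":0,"rz":0},{"tx":1.5,"ty":0,"tz":0,"rx":0,"ry":0,"rz":0},{"tx":1.9,"ty":0,"tz":0,"rx":0,"ry":0,"rz":0},{"tx":2.2,"ty":0,"tz":0,"rx":0,"ry":0,"rz":0}]'
python3 -m handwheel '[{"tx":0.2,"ty":0,"tz":0,"rx":0,"ry":0,"rz":0},{"tx":0.4,"ty":0,"tz":0,"rx":0,"ry":0,"rz":0}]'; python3 -c "
from h import *
o=obs();p=np.array(o['position'])-[.4947,-.142,0];print('s',p[0]*.997+p[1]*.0767)"
```

```text
t: 8.38
position: [0.4936, -0.0321, 0.0584]
tcp_rot: [0.999, 0.038, -0.003, 0.001]
wrist_force: [-7.8, -1.6, 1.4]
grip_width: 0.0208
t: 8.62
position: [0.4964, -0.0317, 0.0582]
tcp_rot: [0.999, 0.038, -0.005, 0.001]
wrist_force: [-10.6, 0.1, 2.2]
grip_width: 0.0209
t 8.625 p [ 0.4964 -0.0317  0.0582] R [[0.997, 0.077, -0.009], [0.077, -0.997, -0.002], [-0.009, 0.001, -1.0]] F [-10.6   0.1   2.2] g 0.0209
s 0.010152315113047039
```

```bash
python3 -m handwheel '[{"tx":-1,"ty":0,"tz":0,"rx":0,"ry":0,"rz":0},{"tx":-2,"ty":0,"tz":0,"rx":0,"ry":0,"rz":0},{"tx":-2,"ty":3,"tz":0,"rx":0,"ry":0,"rz":0},{"tx":-2,"ty":7,"tz":0,"rx":0,"ry":0,"rz":0},{"tx":-2,"ty":11,"tz":0,"rx":0,"ry":0,"rz":0},{"tx":-2,"ty":11,"tz":0,"rx":0,"ry":0,"rz":0},{"tx":-1.4,"ty":11,"tz":0,"rx":0,"ry":0,"rz":0},{"tx":-0.9,"ty":11,"tz":0,"rx":0,"ry":0,"rz":0},{"tx":-0.5,"ty":11,"tz":0,"rx":0,"ry":0,"rz":0},{"tx":-0.1,"ty":11,"tz":0,"rx":0,"ry":0,"rz":0},{"tx":0.3,"ty":11,"tz":0,"rx":0,"ry":0,"rz":0}]'
python3 -c "
from h import *
o=obs();p=np.array(o['position'])-[.4947,-.142,0];print('s',p[0]*.997+p[1]*.0767)"
```

```text
t: 10.0
position: [0.5084, -0.1403, 0.0584]
tcp_rot: [0.999, 0.039, -0.004, 0.0]
wrist_force: [-10.2, -1.5, 0.9]
grip_width: 0.021
t 10.0 p [ 0.5084 -0.1403  0.0584] R [[0.997, 0.078, -0.008], [0.078, -0.997, -0.001], [-0.008, 0.0, -1.0]] F [-10.2  -1.5   0.9] g 0.021
s 0.013783548040634409
```

```bash
python3 -m handwheel '[{"tx":-1,"ty":0,"tz":0,"rx":0,"ry":0,"rz":0},{"tx":-2,"ty":0,"tz":0,"rx":0,"ry":0,"rz":0},{"tx":-2,"ty":-3,"tz":0,"rx":0,"ry":0,"rz":0},{"tx":-2,"ty":-7,"tz":0,"rx":0,"ry":0,"rz":0},{"tx":-2,"ty":-11,"tz":0,"rx":0,"ry":0,"rz":0},{"tx":-2,"ty":-11,"tz":0,"rx":0,"ry":0,"rz":0},{"tx":-1.3,"ty":-11,"tz":0,"rx":0,"ry":0,"rz":0},{"tx":-0.8,"ty":-11,"tz":0,"rx":0,"ry":0,"rz":0},{"tx":-0.4,"ty":-11,"tz":0,"rx":0,"ry":0,"rz":0},{"tx":0,"ty":-11,"tz":0,"rx":0,"ry":0,"rz":0},{"tx":0.4,"ty":-11,"tz":0,"rx":0,"ry":0,"rz":0},{"tx":0.6,"ty":-11,"tz":0,"rx":0,"ry":0,"rz":0}]'
python3 -c "
from h import *
o=obs();p=np.array(o['position'])-[.4947,-.142,0];print('s',p[0]*.997+p[1]*.0767)"
```

```text
t: 11.5
position: [0.5056, -0.0318, 0.0582]
tcp_rot: [0.999, 0.038, -0.005, 0.001]
wrist_force: [-11.0, -1.5, 3.4]
grip_width: 0.0212
t 11.5 p [ 0.5056 -0.0318  0.0582] R [[0.997, 0.075, -0.009], [0.075, -0.997, -0.002], [-0.009, 0.001, -1.0]] F [-11.   -1.5   3.4] g 0.0212
s 0.019306698885993914
```

```bash
python3 -m handwheel '[{"tx":-1,"ty":0,"tz":0,"rx":0,"ry":0,"rz":0},{"tx":-2,"ty":0,"tz":0,"rx":0,"ry":0,"rz":0},{"tx":-2,"ty":3,"tz":0,"rx":0,"ry":0,"rz":0},{"tx":-2,"ty":7,"tz":0,"rx":0,"ry":0,"rz":0},{"tx":-2,"ty":11,"tz":0,"rx":0,"ry":0,"rz":0},{"tx":-2,"ty":11,"tz":0,"rx":0,"ry":0,"rz":0},{"tx":-2,"ty":11,"tz":0,"rx":0,"ry":0,"rz":0}]'
python3 - <<'E'
from h import *
obs(); snap('wrist','w6');snap('scene','s6')
a=cv2.imread('pics/s6.png')[130:270,200:400];cv2.imwrite('pics/s6c.png',cv2.resize(a,None,fx=4,fy=4,interpolation=cv2.INTER_CUBIC))
E
```

```text
t: 12.38
position: [0.4979, -0.1413, 0.0593]
tcp_rot: [0.999, 0.038, 0.0, -0.0]
wrist_force: [0.0, 0.5, -4.2]
grip_width: 0.0208
t 12.375 p [ 0.4979 -0.1413  0.0593] R [[0.997, 0.076, 0.0], [0.076, -0.997, 0.0], [0.0, -0.0, -1.0]] F [ 0.   0.5 -4.2] g 0.0208
```

View pics/w6.png

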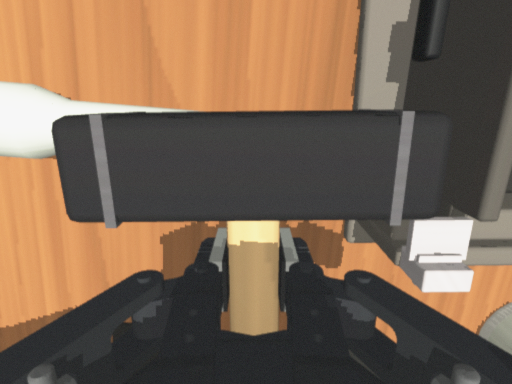

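View pics/s6c.png

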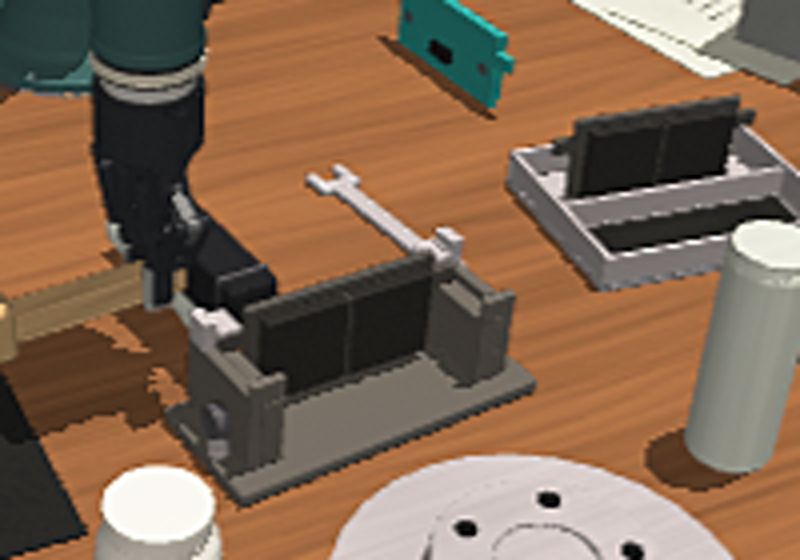

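Run:
```python
from h import *
s=load('w6');C=cloud(s);im=s['im']
O=np.array([.560,-.035]);ex=np.array([.997,.0767]);ey=np.array([-.0767,.997])
B=np.stack([(C[...,:2]-O)@ex,(C[...,:2]-O)@ey,C[...,2]],-1)*1000
for v in range(196,262,4):print(v,[(u,*np.round(B[v,u]).astype(int).tolist()) for u in (425,435,445,455,465)])
cv2.imwrite('pics/w6c.png',cv2.resize(im[150:310,350:512,::-1],None,fx=3.5,fy=3.5))
```

```text
196 [(425, -10, -65, 95), (435, -5, -65, 94), (445, 12, -71, 72), (455, 13, -70, 78), (465, 13, -68, 83)]
200 [(425, -9, -66, 95), (435, -5, -66, 94), (445, 13, -73, 72), (455, 12, -71, 79), (465, 13, -70, 84)]
204 [(425, -9, -67, 95), (435, -6, -67, 95), (445, 12, -74, 74), (455, 13, -73, 79), (465, 12, -71, 85)]
208 [(425, -9, -69, 95), (435, -5, -69, 94), (445, 12, -76, 74), (455, 14, -75, 77), (465, 13, -72, 85)]
212 [(425, -8, -71, 95), (435, -4, -71, 93), (445, 12, -78, 75), (455, 14, -77, 78), (465, 14, -74, 84)]
216 [(425, -8, -73, 93), (435, -3, -73, 93), (445, 12, -79, 75), (455, 15, -79, 77), (465, 20, -79, 76)]
220 [(425, 0, -79, 81), (435, 4, -79, 82), (445, 8, -79, 81), (455, 12, -79, 81), (465, 16, -79, 82)]
224 [(425, 0, -81, 82), (435, 4, -80, 82), (445, 8, -81, 81), (455, 13, -81, 81), (465, 16, -80, 82)]
228 [(425, 1, -83, 81), (435, 5, -83, 81), (445, 8, -82, 82), (455, 12, -82, 82), (465, 16, -82, 82)]
232 [(425, 0, -84, 82), (435, 4, -84, 82), (445, 9, -84, 82), (455, 13, -84, 81), (465, 17, -84, 81)]
236 [(425, 1, -86, 82), (435, 5, -86, 82), (445, 9, -86, 82), (455, 14, -86, 81), (465, 17, -86, 82)]
240 [(425, 1, -88, 81), (435, 5, -88, 81), (445, 9, -88, 82), (455, 14, -88, 81), (465, 18, -88, 82)]
244 [(425, 2, -90, 81), (435, 5, -89, 82), (445, 9, -89, 83), (455, 14, -90, 82), (465, 18, -89, 82)]
248 [(425, 2, -92, 81), (435, 6, -91, 82), (445, 10, -92, 81), (455, 14, -91, 82), (465, 19, -92, 81)]
252 [(425, 2, -94, 81), (435, 6, -93, 82), (445, 10, -93, 82), (455, 14, -93, 82), (465, 18, -93, 82)]
256 [(425, 1, -94, 84), (435, 5, -94, 84), (445, 9, -94, 84), (455, 13, -94, 84), (465, 19, -95, 82)]
260 [(425, 1, -96, 84), (435, 6, -97, 83), (445, 10, -96, 83), (455, 14, -96, 84), (465, 27, -103, 72)]
```

View pics/w6c.png

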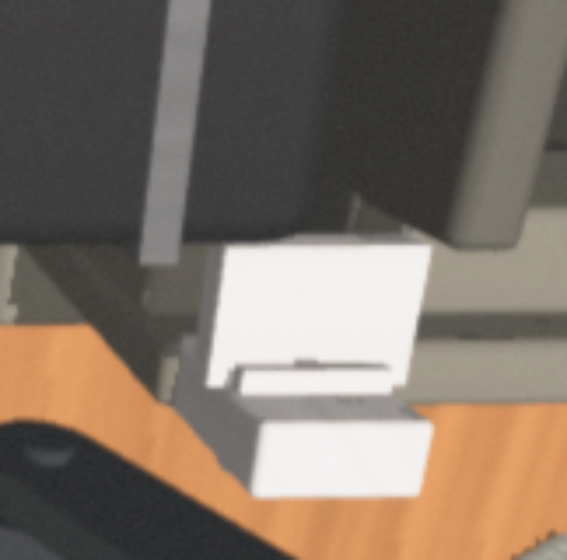

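There are 4 to 5 mm between the head and the clip, so the path is clear. Next is the right tap.

```bash
python3 -m handwheel '[{"tx":0.7,"ty":-0.1,"tz":0,"rx":0,"ry":0,"rz":0},{"tx":1.1,"ty":-0.1,"tz":0,"rx":0,"ry":0,"rz":0},{"tx":1.5,"ty":-0.1,"tz":0,"rx":0,"ry":0,"rz":0},{"tx":1.9,"ty":-0.1,"tz":0,"rx":0,"ry":0,"rz":0},{"tx":2.3,"ty":-0.1,"tz":0,"rx":0,"ry":0,"rz":0},{"tx":2.5,"ty":-0.1,"tz":0,"rx":0,"ry":0,"rz":0}]'
python3 -c "
from h import *
o=obs();p=np.array(o['position'])-[.4947,-.142,0];print('s',p[0]*.997+p[1]*.0767)"
```

```text
t: 13.22
position: [0.5216, -0.1388, 0.0587]
tcp_rot: [0.999, 0.038, -0.002, 0.0]
wrist_force: [-2.7, -0.6, -4.1]
grip_width: 0.0211
t 13.225 p [ 0.5216 -0.1388  0.0587] R [[0.997, 0.076, -0.003], [0.076, -0.997, -0.0], [-0.003, -0.0, -1.0]] F [-2.7 -0.6 -4.1] g 0.0211
s 0.02705635335040535
```

```bash
python3 -m handwheel '[{"tx":-1,"ty":0,"tz":0,"rx":0,"ry":0,"rz":0},{"tx":-2.2,"ty":0,"tz":0,"rx":0,"ry":0,"rz":0},{"tx":-2.2,"ty":-3,"tz":0,"rx":0,"ry":0,"rz":0},{"tx":-2.2,"ty":-7,"tz":0,"rx":0,"ry":0,"rz":0},{"tx":-2.2,"ty":-10.9,"tz":0,"rx":0,"ry":0,"rz":0},{"tx":-2.2,"ty":-10.9,"tz":0,"rx":0,"ry":0,"rz":0},{"tx":-1.6,"ty":-10.9,"tz":0,"rx":0,"ry":0,"rz":0},{"tx":-1.1,"ty":-10.9,"tz":0,"rx":0,"ry":0,"rz":0},{"tx":-0.7,"ty":-10.9,"tz":0,"rx":0,"ry":0,"rz":0},{"tx":-0.3,"ty":-10.9,"tz":0,"rx":0,"ry":0,"rz":0},{"tx":0,"ty":-10.9,"tz":0,"rx":0,"ry":0,"rz":0},{"tx":0.1,"ty":-10.9,"tz":0,"rx":0,"ry":0,"rz":0}]'
python3 - <<'E'
from h import *
o=obs();p=np.array(o['position'])-[.4947,-.142,0];print('s',p[0]*.997+p[1]*.0767)
snap('scene','s7')
a=cv2.imread('pics/s7.png')[130:270,200:400];cv2.imwrite('pics/s7c.png',cv2.resize(a,None,fx=4,fy=4,interpolation=cv2.INTER_CUBIC))
E
```

```text
t: 14.72
position: [0.5153, -0.0302, 0.0589]
tcp_rot: [0.999, 0.038, -0.001, -0.0]
wrist_force: [-2.0, -0.5, -3.7]
grip_width: 0.0208
t 14.725 p [ 0.5153 -0.0302  0.0589] R [[0.997, 0.075, -0.001], [0.075, -0.997, -0.0], [-0.001, -0.0, -1.0]] F [-2.  -0.5 -3.7] g 0.0208
s 0.02915143135712793
```

View pics/s7c.png

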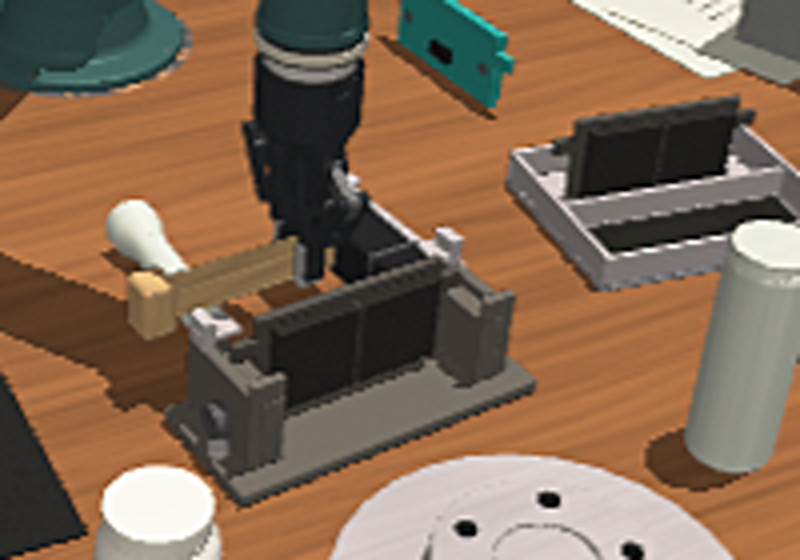

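Force is down to 2 N, so the left ear seems free as well. I'll go to the right side and measure the ears against the clips.

```bash
python3 -m handwheel '[{"tx":-1,"ty":0,"tz":0,"rx":0,"ry":0,"rz":0},{"tx":-2,"ty":0,"tz":0,"rx":0,"ry":0,"rz":0},{"tx":-2,"ty":0,"tz":0,"rx":0,"ry":0,"rz":0}]'
python3 -c "
from h import *
snap('wrist','w7')"
python3 -m handwheel '[{"tx":0,"ty":4,"tz":0,"rx":0,"ry":0,"rz":0},{"tx":0,"ty":8,"tz":0,"rx":0,"ry":0,"rz":0},{"tx":0,"ty":10.9,"tz":0,"rx":0,"ry":0,"rz":0},{"tx":0,"ty":10.9,"tz":0,"rx":0,"ry":0,"rz":0}]'
python3 - <<'E'
from h import *
obs(); snap('wrist','w8')
a=cv2.imread('pics/w7.png')[0:300,330:];b=cv2.imread('pics/w8.png')[0:300,330:]
cv2.imwrite('pics/w78.png',cv2.resize(np.hstack([a,b]),None,fx=2,fy=2))
E
```

```text
t: 15.15
position: [0.4947, -0.0317, 0.0594]
tcp_rot: [0.999, 0.038, -0.0, 0.0]
wrist_force: [0.1, 0.4, -4.3]
grip_width: 0.0211
t: 15.7
position: [0.5038, -0.1415, 0.0591]
tcp_rot: [0.999, 0.036, -0.0, -0.0]
wrist_force: [-1.1, 0.4, -3.4]
grip_width: 0.0209
t 15.7 p [ 0.5038 -0.1415  0.0591] R [[0.997, 0.073, -0.0], [0.073, -0.997, 0.0], [-0.0, -0.0, -1.0]] F [-1.1  0.4 -3.4] g 0.0209
```

View pics/w78.png

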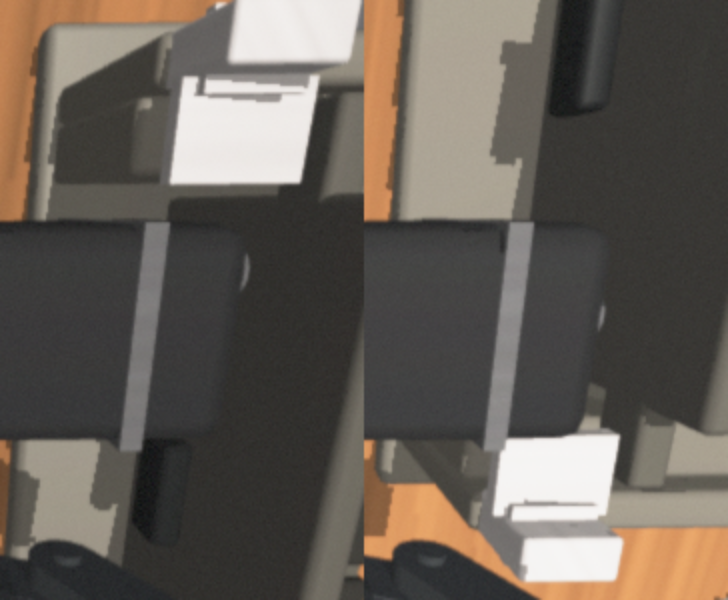

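Run:
```python
from h import *
O=np.array([.560,-.035]);ex=np.array([.997,.0767]);ey=np.array([-.0767,.997])
for n,vs in(('w7',(60,70,80,90)),('w8',(225,230,235,240))):
    s=load(n);C=cloud(s);B=np.stack([(C[...,:2]-O)@ex,(C[...,:2]-O)@ey,C[...,2]],-1)*1000
    for v in vs:print(n,v,[(u,*np.round(B[v,u]).astype(int).tolist()) for u in range(440,512,6)])
s=load('w8');print(s['p'])
```

```text
w7 60 [(440, 1, 92, 81), (446, 4, 92, 80), (452, 6, 92, 81), (458, 8, 92, 80), (464, 10, 92, 81), (470, 13, 92, 80), (476, 15, 92, 80), (482, 17, 92, 80), (488, 25, 93, 72), (494, 25, 92, 75), (500, 25, 92, 78), (506, 28, 92, 77)]
w7 70 [(440, 2, 88, 81), (446, 4, 88, 81), (452, 7, 89, 80), (458, 8, 88, 82), (464, 11, 88, 80), (470, 13, 88, 81), (476, 15, 88, 82), (482, 17, 88, 81), (488, 25, 89, 73), (494, 25, 89, 76), (500, 26, 89, 78), (506, 28, 89, 78)]
w7 80 [(440, 2, 85, 82), (446, 5, 85, 81), (452, 7, 85, 80), (458, 10, 85, 80), (464, 11, 85, 81), (470, 13, 85, 81), (476, 17, 85, 80), (482, 25, 86, 71), (488, 25, 85, 74), (494, 26, 85, 77), (500, 27, 85, 78), (506, 28, 85, 79)]
w7 90 [(440, -65, 77, 201), (446, 6, 82, 79), (452, 7, 82, 81), (458, 10, 82, 81), (464, 12, 82, 81), (470, 15, 82, 80), (476, 17, 82, 80), (482, 25, 82, 72), (488, 25, 82, 75), (494, 25, 82, 78), (500, 27, 82, 78), (506, 30, 82, 78)]
w8 225 [(440, 13, -82, 81), (446, 16, -82, 80), (452, 18, -82, 80), (458, 26, -85, 73), (464, 26, -84, 76), (470, 27, -83, 78), (476, 30, -83, 78), (482, 33, -84, 77), (48
[... 158 characters left out ...]
, 73), (464, 26, -86, 77), (470, 27, -85, 79), (476, 30, -86, 78), (482, 44, -92, 63), (488, 47, -92, 63), (494, 50, -92, 64), (500, 52, -92, 64), (506, 55, -91, 65)]
w8 235 [(440, 13, -86, 81), (446, 16, -86, 81), (452, 18, -87, 81), (458, 26, -90, 74), (464, 26, -88, 77), (470, 29, -88, 77), (476, 30, -88, 78), (482, 44, -94, 64), (488, 47, -94, 64), (494, 50, -94, 64), (500, 54, -95, 63), (506, 56, -94, 64)]
w8 240 [(440, 13, -89, 82), (446, 16, -89, 80), (452, 19, -89, 81), (458, 26, -92, 74), (464, 27, -91, 77), (470, 29, -90, 78), (476, 31, -90, 78), (482, 44, -96, 65), (488, 47, -97, 65), (494, 49, -96, 65), (500, 52, -96, 66), (506, 56, -96, 65)]
[ 0.49815035 -0.07284686  0.20045904]
```

Both ear backs stand 6 to 7 mm past the clip fronts, so the ear centres are at about 28.5 mm. The two sides are level within 1 mm, so the pad is free. Now I'll take the mallet back to the mat.

```bash
python3 -m handwheel '[{"tx":-1.5,"ty":0,"tz":0,"rx":0,"ry":0,"rz":0},{"tx":-2.5,"ty":0,"tz":-3,"rx":0,"ry":0,"rz":0},{"tx":-2.5,"ty":1,"tz":-6.2,"rx":0,"ry":0,"rz":0.05},{"tx":-2.5,"ty":4,"tz":-6.2,"rx":0,"ry":0,"rz":0.23},{"tx":-2,"ty":7,"tz":-6.2,"rx":0,"ry":0,"rz":0.41},{"tx":-1.5,"ty":10,"tz":-6.2,"rx":0,"ry":0,"rz":0.59},{"tx":-1,"ty":13,"tz":-6.2,"rx":0,"ry":0,"rz":0.77},{"tx":-0.5,"ty":16,"tz":-6.2,"rx":0,"ry":0,"rz":0.95},{"tx":0,"ty":19,"tz":-6.2,"rx":0,"ry":0,"rz":1.13},{"tx":0.6,"ty":20.5,"tz":-6.2,"rx":0,"ry":0,"rz":1.31},{"tx":0.6,"ty":20.5,"tz":-6.2,"rx":0,"ry":0,"rz":1.49},{"tx":0.6,"ty":20.5,"tz":-6.2,"rx":0,"ry":0,"rz":1.567}]'
python3 -m handwheel '[{"tx":0,"ty":0,"tz":4,"rx":0,"ry":0,"rz":0},{"tx":0,"ty":0,"tz":7.5,"rx":0,"ry":0,"rz":0},{"tx":0,"ty":0,"tz":7.5,"rx":0,"ry":0,"rz":0}]'
python3 - <<'E'
from h import *
obs(); snap('wrist','w9')
E
```

```text
t: 17.25
position: [0.5247, -0.3423, 0.1207]
tcp_rot: [0.734, -0.679, -0.001, 0.0]
wrist_force: [0.9, -0.3, -4.2]
grip_width: 0.021
t: 17.62
position: [0.5226, -0.3411, 0.0432]
tcp_rot: [0.735, -0.678, -0.004, 0.001]
wrist_force: [-0.4, -0.6, -4.5]
grip_width: 0.0209
t 17.625 p [ 0.5226 -0.3411  0.0432] R [[0.081, -0.997, -0.007], [-0.997, -0.081, 0.004], [-0.005, 0.006, -1.0]] F [-0.4 -0.6 -4.5] g 0.0209
```

View pics/w9.png

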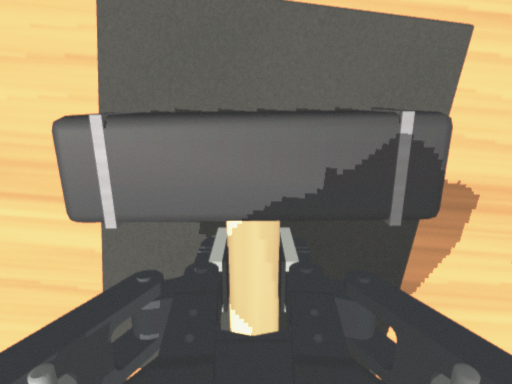

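```bash
python3 -m handwheel '[{"tx":0.4,"ty":-0.2,"tz":1.2,"rx":0,"ry":0,"rz":0},{"tx":0.4,"ty":-0.2,"tz":2.2,"rx":0,"ry":0,"rz":0},{"tx":0.4,"ty":-0.2,"tz":2.8,"rx":0,"ry":0,"rz":0},{"tx":0.4,"ty":-0.2,"tz":3.1,"rx":0,"ry":0,"rz":0},{"tx":0.4,"ty":-0.2,"tz":3.1,"rx":0,"ry":0,"rz":0}]'
python3 -c "from h import *;obs()"
```

```text
t: 18.3
position: [0.5277, -0.348, 0.0151]
tcp_rot: [0.735, -0.678, -0.0, 0.0]
wrist_force: [-0.4, 0.2, -4.3]
grip_width: 0.021
t 18.3 p [ 0.5277 -0.348   0.0151] R [[0.08, -0.997, -0.0], [-0.997, -0.08, 0.0], [-0.0, 0.0, -1.0]] F [-0.4  0.2 -4.3] g 0.021
```

```bash
python3 -m handwheel '[{"tx":0,"ty":0,"tz":0.2,"rx":0,"ry":0,"rz":0},{"tx":0,"ty":0,"tz":0.35,"rx":0,"ry":0,"rz":0},{"tx":0,"ty":0,"tz":0.35,"rx":0,"ry":0,"rz":0}]'
python3 -m handwheel '[{"tx":0,"ty":0,"tz":0,"rx":0,"ry":0,"rz":0},{"tx":0,"ty":0,"tz":0,"rx":0,"ry":0,"rz":0},{"tx":0,"ty":0,"tz":0,"rx":0,"ry":0,"rz":0},{"tx":0,"ty":0,"tz":0,"rx":0,"ry":0,"rz":0}]' 6
```

```text
t: 18.68
position: [0.5278, -0.348, 0.0117]
tcp_rot: [0.735, -0.678, -0.0, 0.0]
wrist_force: [1.5, -0.2, -4.0]
grip_width: 0.0209
t: 19.18
position: [0.528, -0.3482, 0.012]
tcp_rot: [0.735, -0.678, 0.0, -0.0]
wrist_force: [0.6, 0.5, 0.1]
grip_width: 0.06
```

```bash
python3 -m handwheel '[{"tx":0,"ty":0,"tz":-4,"rx":0,"ry":0,"rz":0},{"tx":0,"ty":0,"tz":-9,"rx":0,"ry":0,"rz":0},{"tx":-2,"ty":-0.5,"tz":-14,"rx":0,"ry":0,"rz":-0.12},{"tx":-6,"ty":-1.5,"tz":-15,"rx":0,"ry":0,"rz":-0.3},{"tx":-10,"ty":-2.5,"tz":-15,"rx":0,"ry":0,"rz":-0.48},{"tx":-14,"ty":-3.7,"tz":-15,"rx":0,"ry":0,"rz":-0.66},{"tx":-18,"ty":-5,"tz":-15,"rx":0,"ry":0,"rz":-0.84},{"tx":-22,"ty":-6.3,"tz":-15,"rx":0,"ry":0,"rz":-1.02},{"tx":-26,"ty":-7.7,"tz":-15,"rx":0,"ry":0,"rz":-1.2},{"tx":-29.5,"ty":-8.8,"tz":-15,"rx":0,"ry":0,"rz":-1.38},{"tx":-31,"ty":-9.3,"tz":-15,"rx":0,"ry":0,"rz":-1.56},{"tx":-31,"ty":-9.3,"tz":-15,"rx":0,"ry":0,"rz":-1.567}]'
python3 - <<'E'
from h import *
obs(); snap('wrist','w10');snap('top','t10');print(load('w10')['p'])
E
```

```text
t: 20.68
position: [0.5959, -0.0301, 0.1618]
tcp_rot: [0.999, 0.039, 0.0, -0.0]
wrist_force: [-0.3, -0.1, 0.3]
grip_width: 0.06
t 20.675 p [ 0.5959 -0.0301  0.1618] R [[0.997, 0.077, 0.0], [0.077, -0.997, 0.001], [0.0, -0.001, -1.0]] F [-0.3 -0.1  0.3] g 0.06
[0.58988723 0.03836051 0.30319944]
```

View pics/w10.png

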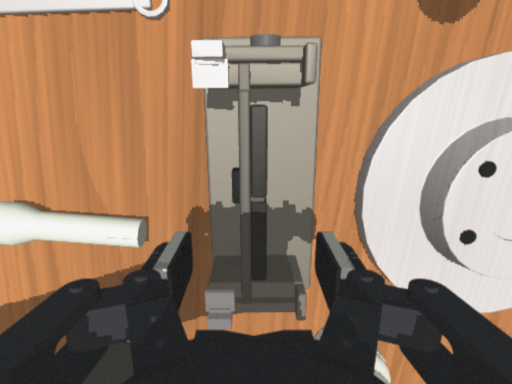

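View pics/t10.png

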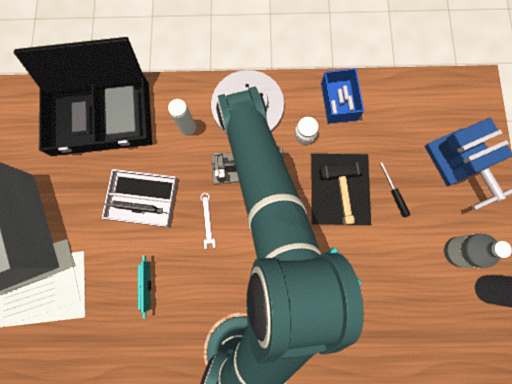

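The mallet lies on the mat again at top (342,187). In the wrist view the pad runs vertically, plate at u of 240 to 250, lining at 250 to 268 and sensor at (236,185). Both ears are past the clips. I'll measure the pad for the grasp.

Run:
```python
from h import *
s=load('w10');C=cloud(s);z=C[...,2]
m=rect(s,C,'padtop',box(225,285,60,310)&(z>.085),.095)
O=np.array([.560,-.035]);ex=np.array([.997,.0767]);ey=np.array([-.0767,.997])
B=np.stack([(C[...,:2]-O)@ex,(C[...,:2]-O)@ey,z],-1)*1000
for v in (120,160,200,240,265):print(v,[(u,*np.round(B[v,u]).astype(int).tolist()) for u in range(232,276,4)])
print('plate ends',[(v,*np.round(B[v,245]).astype(int).tolist()) for v in list(range(56,100,4))+list(range(270,316,4))])
print('sensor',[(v,*np.round(B[v,237]).astype(int).tolist()) for v in range(160,212,4)])
```

```text
padtop n 4941 c [ 0.5949 -0.0285] wh [0.0193 0.1513] ang 4.66 z [0.0855 0.0874 0.0943] med xy [ 0.5937 -0.0178]
120 [(232, 16, 56, 11), (236, 19, 56, 10), (240, 27, 60, 95), (244, 29, 60, 93), (248, 32, 60, 93), (252, 35, 59, 85), (256, 37, 60, 86), (260, 40, 60, 86), (264, 43, 60, 86), (268, 49, 56, 10), (272, 53, 56, 11)]
160 [(232, 15, 18, 11), (236, 19, 18, 10), (240, 26, 33, 93), (244, 29, 33, 94), (248, 35, 71, 303), (252, 35, 32, 85), (256, 37, 32, 85), (260, 40, 32, 87), (264, 43, 32, 87), (268, 49, 18, 11), (272, 53, 18, 11)]
200 [(232, 17, -10, 49), (236, 21, -9, 50), (240, 26, 5, 94), (244, 29, 5, 94), (248, 32, 5, 94), (252, 35, 1, 84), (256, 37, 1, 84), (260, 40, 1, 84), (264, 43, 2, 85), (268, 50, -22, 10), (272, 54, -22, 11)]
240 [(232, 14, -65, 11), (236, 18, -65, 11), (240, 26, -27, 92), (244, 29, -26, 94), (248, 32, -26, 94), (252, 34, -30, 87), (256, 35, 71, 303), (260, 41, -30, 87), (264, 44, -29, 87), (268, 51, -65, 11), (272, 35, 71, 303)]
265 [(232, 15, -80, 35), (236, 19, -81, 33), (240, 23, -80, 34), (244, 28, -47, 93), (248, 31, -47, 93), (252, 34, -51, 86), (256, 38, -51, 86), (260, 41, -50, 87), (264, 44, -51, 86), (268, 50, -80, 34), (272, 54, -79, 36)]
plate ends [(56, 30, 102, 72), (60, 30, 100, 69), (64, 30, 96, 76), (68, 30, 94, 78), (72, 30, 91, 78), (76, 30, 88, 78), (80, 30, 86, 78), (84, 30, 83, 78), (88, 30, 81, 78), (92, 30, 78, 94), (96, 30, 75, 94), (270, 29, -51, 93), (274, 29, -54, 95), (278, 29, -58, 93), (282, 29, -62, 93), (286, 35, 71, 303), (290, 29, -68, 95), (294, 29, -72, 93), (298, 29, -87, 78), (302, 29, -90, 78), (306, 28, -99, 72), (310, 28, -104, 70), (314, 26, -163, -1)]
sensor [(160, 20, 18, 10), (164, 20, 14, 10), (168, 22, 18, 45), (172, 22, 15, 50), (176, 22, 12, 50), (180, 22, 8, 50), (184, 22, 5, 50), (188, 22, 1, 50), (192, 22, -2, 50), (196, 22, -5, 51), (200, 22, -9, 50), (204, 19, -26, 11), (208, 19, -30, 11)]
```

```bash
python3 -m handwheel '[{"tx":0,"ty":-0.1,"tz":4,"rx":0,"ry":0,"rz":0},{"tx":-0.05,"ty":-0.1,"tz":8,"rx":0,"ry":0,"rz":0},{"tx":-0.05,"ty":-0.1,"tz":10,"rx":0,"ry":0,"rz":0},{"tx":-0.05,"ty":-0.1,"tz":10.5,"rx":0,"ry":0,"rz":0},{"tx":-0.05,"ty":-0.1,"tz":10.5,"rx":0,"ry":0,"rz":0}]'
python3 -m handwheel '[{"tx":0,"ty":0,"tz":0,"rx":0,"ry":0,"rz":0},{"tx":0,"ty":0,"tz":0,"rx":0,"ry":0,"rz":0},{"tx":0,"ty":0,"tz":0,"rx":0,"ry":0,"rz":0},{"tx":0,"ty":0,"tz":0,"rx":0,"ry":0,"rz":0}]' 0
python3 - <<'E'
from h import *
obs(); snap('wrist','w11');snap('scene','s11')
E
```

```text
t: 21.4
position: [0.5959, -0.0309, 0.0575]
tcp_rot: [0.999, 0.037, 0.001, 0.0]
wrist_force: [1.3, 0.0, 0.2]
grip_width: 0.0601
t: 21.9
position: [0.5958, -0.0308, 0.0579]
tcp_rot: [0.999, 0.038, 0.001, 0.0]
wrist_force: [-2.3, -0.0, 6.4]
grip_width: 0.0194
t 21.9 p [ 0.5958 -0.0308  0.0579] R [[0.997, 0.076, 0.001], [0.076, -0.997, -0.001], [0.001, 0.001, -1.0]] F [-2.3 -0.   6.4] g 0.0194
```

View pics/w11.png

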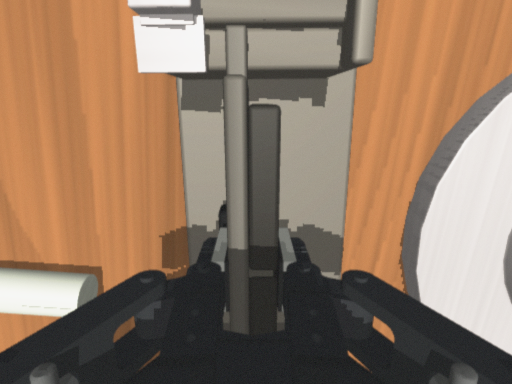

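The pad is gripped across plate and lining (19.4 mm), with the ear clear of the clip. I'll lift straight up.

```bash
python3 -m handwheel '[{"tx":0,"ty":0,"tz":-1,"rx":0,"ry":0,"rz":0},{"tx":0,"ty":0,"tz":-3,"rx":0,"ry":0,"rz":0},{"tx":0,"ty":0,"tz":-6,"rx":0,"ry":0,"rz":0},{"tx":0,"ty":0,"tz":-9,"rx":0,"ry":0,"rz":0},{"tx":0,"ty":0,"tz":-11,"rx":0,"ry":0,"rz":0},{"tx":0,"ty":0,"tz":-11,"rx":0,"ry":0,"rz":0}]'
python3 - <<'E'
from h import *
obs(); snap('wrist','w12');snap('scene','s12')
a=cv2.imread('pics/s12.png')[100:290,180:440]
cv2.imwrite('pics/s12c.png',cv2.resize(a,None,fx=3,fy=3,interpolation=cv2.INTER_CUBIC))
s=load('w12');C=cloud(s);z=C[...,2]
m=rect(s,C,'pad',box(215,290,40,260)&(z>.185)&(z<.215),.205)
P=C[m];print('slope along', [ (v,np.round(np.median(C[v,232:243,2]),4)) for v in (90,120,150,180,210)])
E
```

```text
t: 22.75
position: [0.5962, -0.0307, 0.1687]
tcp_rot: [0.999, 0.038, 0.002, 0.0]
wrist_force: [-0.1, -0.2, -4.8]
grip_width: 0.0194
t 22.75 p [ 0.5962 -0.0307  0.1687] R [[0.997, 0.076, 0.004], [0.076, -0.997, -0.0], [0.003, 0.001, -1.0]] F [-0.1 -0.2 -4.8] g 0.0194
pad n 10328 c [0.5912 0.019 ] wh [0.0278 0.0752] ang 4.26 z [0.1884 0.1978 0.2049] med xy [0.5902 0.0156]
slope along [(90, np.float64(0.2043)), (120, np.float64(0.2043)), (150, np.float64(0.2042)), (180, np.float64(0.2043)), (210, np.float64(0.2051))]
```

View pics/s12c.png

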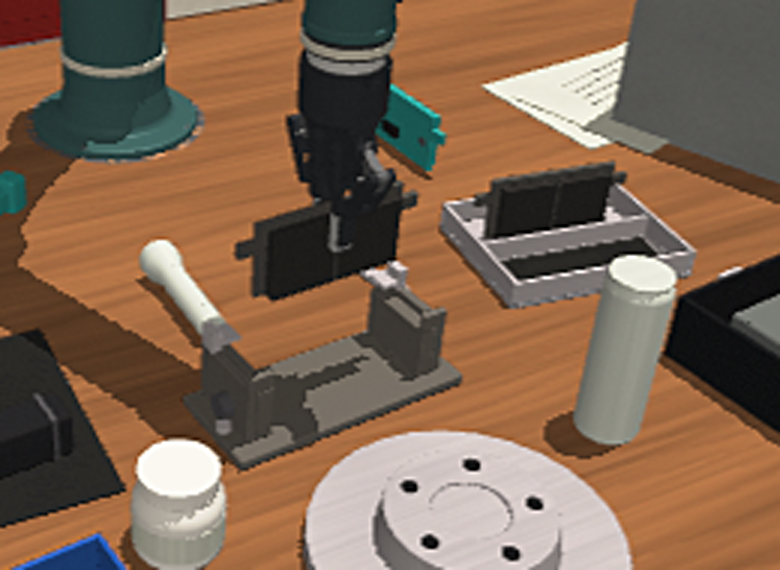

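```bash
python3 -m handwheel '[{"tx":-0.3,"ty":-3,"tz":0,"rx":0,"ry":0,"rz":0},{"tx":-0.8,"ty":-8,"tz":0,"rx":0,"ry":0,"rz":0.04},{"tx":-1.3,"ty":-13,"tz":0,"rx":0,"ry":0,"rz":0.08},{"tx":-1.9,"ty":-18,"tz":0,"rx":0,"ry":0,"rz":0.12},{"tx":-2.4,"ty":-23,"tz":0,"rx":0,"ry":0,"rz":0.16},{"tx":-2.9,"ty":-28,"tz":1,"rx":0,"ry":0,"rz":0.2},{"tx":-3.4,"ty":-33,"tz":2,"rx":0,"ry":0,"rz":0.2155},{"tx":-3.7,"ty":-35.5,"tz":2,"rx":0,"ry":0,"rz":0.2155},{"tx":-3.7,"ty":-36.3,"tz":2,"rx":0,"ry":0,"rz":0.2155},{"tx":-3.7,"ty":-36.3,"tz":2,"rx":0,"ry":0,"rz":0.2155},{"tx":-3.7,"ty":-36.3,"tz":2,"rx":0,"ry":0,"rz":0.2155}]'
python3 - <<'E'
from h import *
obs(); snap('wrist','w13');snap('scene','s13')
a=cv2.imread('pics/s13.png')[70:260,260:500]
cv2.imwrite('pics/s13c.png',cv2.resize(a,None,fx=3,fy=3,interpolation=cv2.INTER_CUBIC))
E
```

```text
t: 24.22
position: [0.5317, 0.3262, 0.1463]
tcp_rot: [0.997, -0.071, -0.0, 0.001]
wrist_force: [-0.6, -0.0, -4.8]
grip_width: 0.0195
t 24.225 p [0.5317 0.3262 0.1463] R [[0.99, -0.142, -0.0], [-0.142, -0.99, -0.002], [0.0, 0.002, -1.0]] F [-0.6 -0.  -4.8] g 0.0195
```

View pics/w13.png

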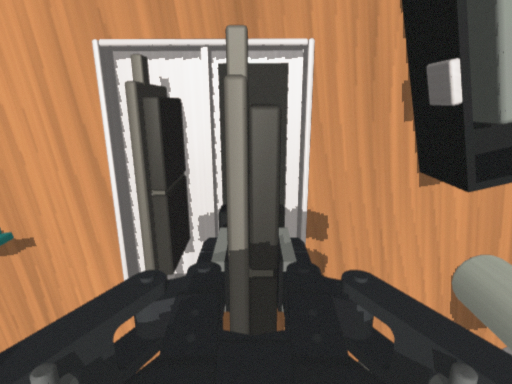

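View pics/s13c.png

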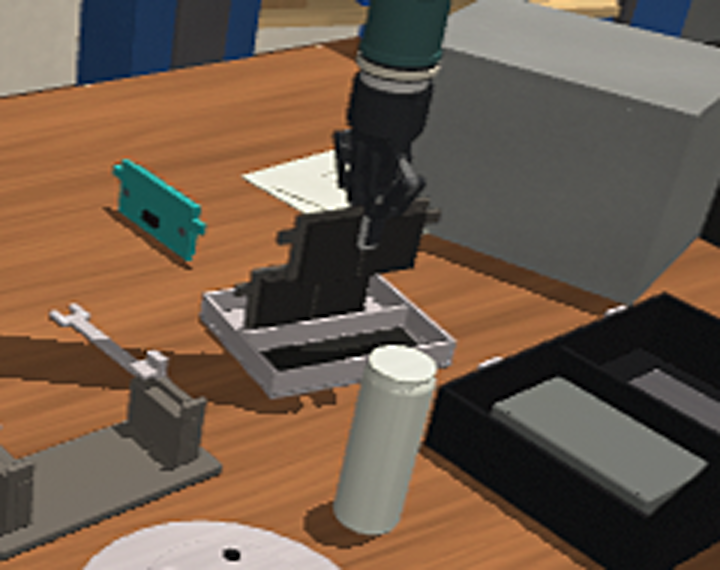

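Run:
```python
from h import *
s=load('w13')
t=np.array([.5317,.3262]);tx=np.array([.990,-.142]);ty=np.array([-.142,-.990])
def rel(u,v,z):
    w=world(s,u,v,z)[:2]-t; return np.round(1000*np.array([w@tx,w@ty]),1)
print('liner far L,R',rel(219,65,.007),rel(288,65,.007))
hsv=cv2.cvtColor(s['im'],cv2.COLOR_RGB2HSV)
for v in(80,100):print(v,s['im'][v,200:320].mean(1).astype(int).tolist())
print('div top',rel(205,100,.032),rel(213,100,.032),'outer',rel(307,100,.032),rel(313,100,.032))
print('far wall',rel(260,38,.032),rel(260,46,.032))
C=cloud(s);z=C[...,2]
for n,v in(('pad',100),('pad',150),('pad',200)):
    u=np.nonzero((z[v]>.16)&(z[v]<.2))[0];u=u[(u>215)&(u<300)];print(v,u.min(),u.max(),rel(u.min(),v,.182),rel(u.max(),v,.174))
```

```text
liner far L,R [-29.8 -99. ] [ 28.4 -99. ]
80 [244, 245, 244, 243, 244, 244, 243, 242, 220, 118, 93, 115, 191, 243, 245, 245, 245, 242, 182, 80, 54, 54, 55, 64, 86, 97, 109, 119, 128, 130, 131, 133, 133, 137, 135, 137, 137, 138, 140, 140, 140, 136, 126, 113, 98, 83, 67, 57, 52, 55, 58, 59, 59, 59, 58, 55, 58, 53, 57, 55, 58, 55, 55, 57, 56, 57, 61, 56, 57, 58, 58, 59, 56, 57, 54, 57, 58, 55, 54, 56, 56, 60, 57, 59, 55, 58, 60, 104, 198, 242, 244, 244, 243, 243, 243, 244, 244, 244, 245, 244, 243, 237, 170, 104, 96, 97, 122, 192, 233, 244, 238, 227, 198, 134, 126, 127, 132, 137, 140, 141]
100 [242, 243, 244, 243, 242, 242, 242, 242, 240, 215, 118, 95, 114, 178, 241, 243, 244, 244, 239, 139, 66, 53, 57, 58, 75, 92, 104, 113, 125, 131, 131, 132, 136, 136, 136, 135, 137, 139, 142, 142, 142, 142, 126, 114, 99, 89, 70, 53, 45, 52, 55, 56, 54, 56, 55, 58, 55, 58, 54, 59, 58, 53, 59, 55, 55, 53, 55, 58, 57, 58, 52, 57, 58, 59, 55, 57, 54, 55, 55, 57, 54, 52, 61, 57, 54, 53, 68, 151, 240, 243, 243, 242, 242, 242, 242, 243, 243, 243, 243, 242, 238, 212, 117, 94, 95, 117, 173, 225, 243, 238, 228, 206, 138, 133, 131, 130, 128, 128, 131, 140]
div top [-39.1 -70.4] [-32.8 -70.4] outer [ 41.7 -70.5] [ 46.4 -70.5]
far wall [   4.2 -115.3] [   4.2 -109.8]
100 224 247 [-10.4 -69.6] [ -3.1 -69.6]
150 225 280 [-10.5 -53.2] [  9. -52.]
200 227 279 [-10.2 -35.3] [  9.1 -32.7]
```

The liner is centred under the pad within 1 mm along x and 1 to 2 mm along y. I'll lower the pad.

```bash
python3 -m handwheel '[{"tx":0,"ty":0,"tz":3,"rx":0,"ry":0,"rz":0},{"tx":0,"ty":0,"tz":6,"rx":0,"ry":0,"rz":0},{"tx":0,"ty":0,"tz":8,"rx":0,"ry":0,"rz":0},{"tx":0,"ty":0,"tz":9.2,"rx":0,"ry":0,"rz":0},{"tx":0,"ty":0,"tz":9.6,"rx":0,"ry":0,"rz":0},{"tx":0,"ty":0,"tz":9.6,"rx":0,"ry":0,"rz":0},{"tx":0,"ty":0,"tz":9.6,"rx":0,"ry":0,"rz":0}]'
python3 -m handwheel '[{"tx":0,"ty":0,"tz":0.15,"rx":0,"ry":0,"rz":0},{"tx":0,"ty":0,"tz":0.15,"rx":0,"ry":0,"rz":0}]'
```

```text
t: 25.2
position: [0.5314, 0.3289, 0.0517]
tcp_rot: [0.998, -0.07, 0.001, -0.0]
wrist_force: [-0.3, 0.4, -5.0]
grip_width: 0.0194
t: 25.45
position: [0.5309, 0.3284, 0.0494]
tcp_rot: [0.998, -0.07, 0.0, -0.0]
wrist_force: [0.2, 0.6, -5.0]
grip_width: 0.0192
```

```bash
python3 -m handwheel '[{"tx":0,"ty":0,"tz":0.15,"rx":0,"ry":0,"rz":0},{"tx":0,"ty":0,"tz":0.25,"rx":0,"ry":0,"rz":0},{"tx":0,"ty":0,"tz":0.25,"rx":0,"ry":0,"rz":0}]'
python3 -m handwheel '[{"tx":0,"ty":0,"tz":0.05,"rx":0,"ry":0,"rz":0},{"tx":0,"ty":0,"tz":0.1,"rx":0,"ry":0,"rz":0},{"tx":0,"ty":0,"tz":0.1,"rx":0,"ry":0,"rz":0}]'
```

```text
t: 25.82
position: [0.5307, 0.3284, 0.0466]
tcp_rot: [0.998, -0.07, -0.0, 0.0]
wrist_force: [-0.2, -1.4, -5.4]
grip_width: 0.0193
t: 26.2
position: [0.5308, 0.3285, 0.0457]
tcp_rot: [0.998, -0.07, -0.0, 0.0]
wrist_force: [-0.3, 0.5, -4.4]
grip_width: 0.0192
```

```bash
python3 -m handwheel '[{"tx":0,"ty":0,"tz":0.1,"rx":0,"ry":0,"rz":0},{"tx":0,"ty":0,"tz":0.1,"rx":0,"ry":0,"rz":0}]'
python3 -m handwheel '[{"tx":0,"ty":0,"tz":0.05,"rx":0,"ry":0,"rz":0},{"tx":0,"ty":0,"tz":0.05,"rx":0,"ry":0,"rz":0}]'
```

```text
t: 26.45
position: [0.5309, 0.3285, 0.045]
tcp_rot: [0.998, -0.07, 0.0, -0.0]
wrist_force: [-0.8, -0.1, -2.4]
grip_width: 0.019
t: 26.7
position: [0.5309, 0.3286, 0.045]
tcp_rot: [0.998, -0.07, 0.0, 0.0]
wrist_force: [-2.6, -3.0, 4.8]
grip_width: 0.0192
```

The pad is seated, with the force changing sign at TCP z = 45 mm. I'll release just a little and look before withdrawing.

```bash
python3 -m handwheel '[{"tx":0,"ty":0,"tz":-0.05,"rx":0,"ry":0,"rz":0},{"tx":0,"ty":0,"tz":-0.05,"rx":0,"ry":0,"rz":0},{"tx":0,"ty":0,"tz":-0.05,"rx":0,"ry":0,"rz":0},{"tx":0,"ty":0,"tz":-0.05,"rx":0,"ry":0,"rz":0}]' 4.2
python3 - <<'E'
from h import *
obs(); snap('wrist','w14');snap('scene','s14')
a=cv2.imread('pics/s14.png')[70:260,260:500]
cv2.imwrite('pics/s14c.png',cv2.resize(a,None,fx=3,fy=3,interpolation=cv2.INTER_CUBIC))
E
```

```text
t: 27.2
position: [0.5309, 0.3285, 0.0447]
tcp_rot: [0.998, -0.07, 0.0, -0.0]
wrist_force: [-0.2, -0.8, 0.1]
grip_width: 0.0425
t 27.2 p [0.5309 0.3285 0.0447] R [[0.99, -0.139, 0.0], [-0.139, -0.99, 0.0], [0.0, -0.0, -1.0]] F [-0.2 -0.8  0.1] g 0.0425
```

View pics/w14.png

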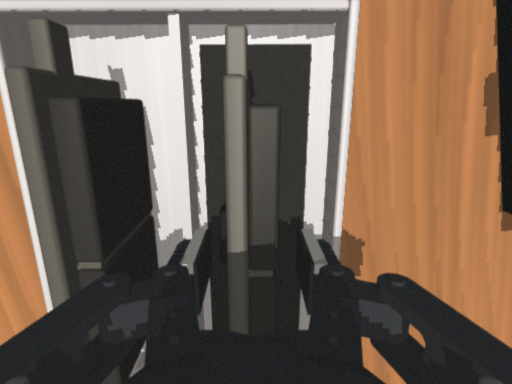

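View pics/s14c.png

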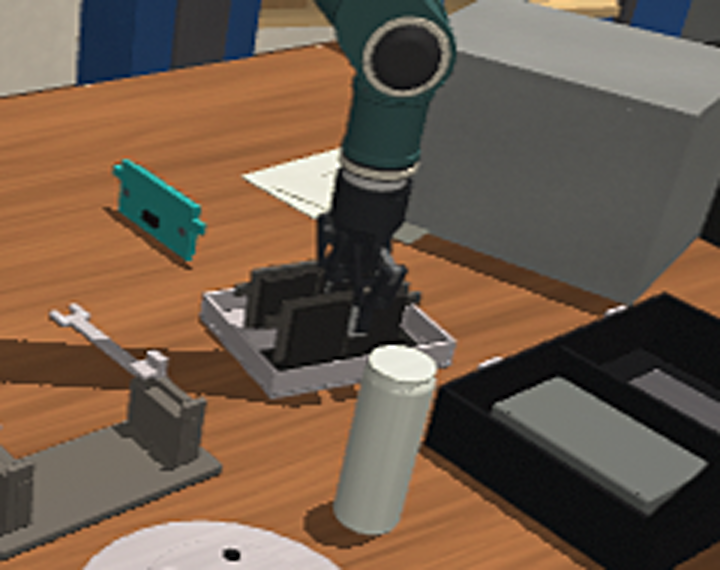

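The pad stands upright on the liner with both fingers off it: left finger at u≈195, right at u≈310, pad from 226 to 280. I'll withdraw straight up.

```bash
python3 -m handwheel '[{"tx":0,"ty":0,"tz":-2,"rx":0,"ry":0,"rz":0},{"tx":0,"ty":0,"tz":-5,"rx":0,"ry":0,"rz":0},{"tx":0,"ty":0,"tz":-10,"rx":0,"ry":0,"rz":0},{"tx":0,"ty":0,"tz":-15,"rx":0,"ry":0,"rz":0},{"tx":0,"ty":3,"tz":-18,"rx":0,"ry":0,"rz":0},{"tx":-3,"ty":8,"tz":-18,"rx":0,"ry":0,"rz":0},{"tx":-6,"ty":13,"tz":-18,"rx":0,"ry":0,"rz":0},{"tx":-9,"ty":17,"tz":-18,"rx":0,"ry":0,"rz":0},{"tx":-10,"ty":18,"tz":-18,"rx":0,"ry":0,"rz":0},{"tx":-10,"ty":18,"tz":-18,"rx":0,"ry":0,"rz":0},{"tx":-10,"ty":18,"tz":-18,"rx":0,"ry":0,"rz":0}]'
python3 - <<'E'
from h import *
obs(); snap('top','t15');snap('scene','s15')
s=load('t15');C=cloud(s);z=C[...,2];hsv=cv2.cvtColor(s['im'],cv2.COLOR_RGB2HSV)
rr=lambda *a:rect(s,C,*a)
try:
    rr('newpad',box(105,185,165,203)&(z>.055),.08);rr('otherpad',box(95,185,195,225)&(z>.07),.08)
    rr('can',box(160,205,90,140)&(z>0.15),.17);rr('jar',box(290,325,110,150)&(z>0.065),.08)
    rr('head',box(305,380,145,235)&(z>0.04)&(hsv[...,2]<90)&(hsv[...,1]<110),.048)
except Exception as e:print(e)
E
```

```text
t: 28.68
position: [0.4079, 0.1654, 0.2255]
tcp_rot: [0.998, -0.069, 0.001, -0.001]
wrist_force: [-0.5, -0.3, 0.6]
grip_width: 0.0424
t 28.675 p [0.4079 0.1654 0.2255] R [[0.99, -0.138, 0.002], [-0.138, -0.99, 0.001], [0.001, -0.001, -1.0]] F [-0.5 -0.3  0.6] g 0.0424
newpad n 2020 c [0.5276 0.3102] wh [0.2399 0.1225] ang 89.03 z [0.3291 0.5801 0.614 ] med xy [0.5105 0.316 ]
otherpad n 2033 c [0.4425 0.3112] wh [0.2468 0.0933] ang 89.01 z [0.3817 0.6162 0.6505] med xy [0.4453 0.3042]
can n 296 c [0.7413 0.1805] wh [0.0596 0.0597] ang 88.84 z [0.1551 0.1687 0.1724] med xy [0.7412 0.1815]
jar n 318 c [ 0.708  -0.2308] wh [0.0665 0.0667] ang 88.84 z [0.0735 0.0795 0.083 ] med xy [ 0.7095 -0.231 ]
head n 461 c [ 0.5676 -0.3421] wh [0.0415 0.1389] ang 5.48 z [0.0432 0.0475 0.0514] med xy [ 0.5678 -0.3417]
```

View pics/t15.png

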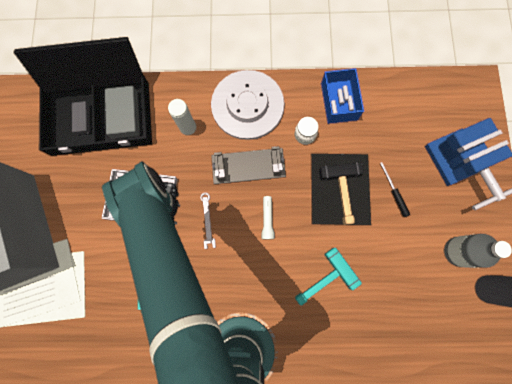

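View pics/s15.png

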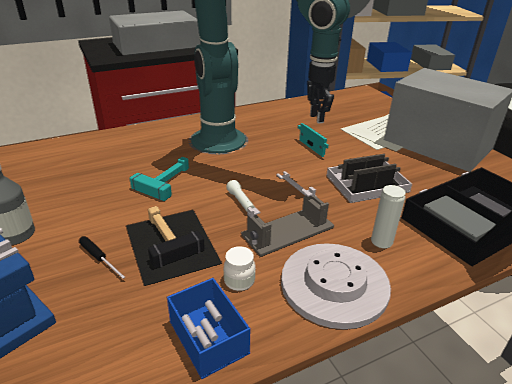

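Top: the mallet is on the mat (342,187) and everything visible is unmoved, but the arm hides the tray. I'll move the arm aside for one clear look.

```bash
python3 -m handwheel '[{"tx":0,"ty":5,"tz":-2,"rx":0,"ry":0,"rz":0},{"tx":0,"ty":10,"tz":-2,"rx":0,"ry":0,"rz":0},{"tx":0,"ty":15,"tz":-2,"rx":0,"ry":0,"rz":0},{"tx":0,"ty":20,"tz":-2,"rx":0,"ry":0,"rz":0},{"tx":0,"ty":25,"tz":-2,"rx":0,"ry":0,"rz":0},{"tx":0,"ty":25,"tz":-2,"rx":0,"ry":0,"rz":0},{"tx":0,"ty":25,"tz":-2,"rx":0,"ry":0,"rz":0}]'
python3 - <<'E'
from h import *
obs(); snap('top','t16')
s=load('t16');C=cloud(s);z=C[...,2];hsv=cv2.cvtColor(s['im'],cv2.COLOR_RGB2HSV)
rr=lambda *a:rect(s,C,*a)
rr('newpad',box(105,180,165,203)&(z>.066)&(z<.1),.08);rr('otherpad',box(95,175,195,225)&(z>.07)&(z<.1),.08)
rr('tpad',box(125,160,240,325)&(hsv[...,1]>90)&(hsv[...,0]>70)&(hsv[...,0]<100),.05)
rr('spanner',box(195,220,185,255)&(z>0.003),.005)
a=cv2.imread('pics/t16.png')[130:330,70:300]
cv2.imwrite('pics/t16c.png',cv2.resize(a,None,fx=3,fy=3,interpolation=cv2.INTER_CUBIC))
E
```

```text
t: 29.65
position: [0.3726, -0.0826, 0.2446]
tcp_rot: [0.998, -0.069, -0.0, -0.0]
wrist_force: [0.6, 0.3, 0.7]
grip_width: 0.0421
t 29.65 p [ 0.3726 -0.0826  0.2446] R [[0.99, -0.138, -0.0], [-0.138, -0.99, 0.001], [-0.0, -0.001, -1.0]] F [0.6 0.3 0.7] g 0.0421
newpad n 293 c [0.5251 0.3247] wh [0.1846 0.0208] ang 82.03 z [0.0679 0.0764 0.0834] med xy [0.5253 0.3257]
otherpad n 257 c [0.4553 0.3392] wh [0.1532 0.0199] ang 81.94 z [0.0706 0.0757 0.0814] med xy [0.4545 0.3379]
tpad n 589 c [0.2042 0.2994] wh [0.1858 0.035 ] ang 2.57 z [0.012  0.0626 0.0756] med xy [0.2041 0.2993]
spanner n 326 c [0.4149 0.1101] wh [0.1863 0.0434] ang 5.4 z [0.0037 0.0073 0.0107] med xy [0.4056 0.1101]
```

View pics/t16c.png

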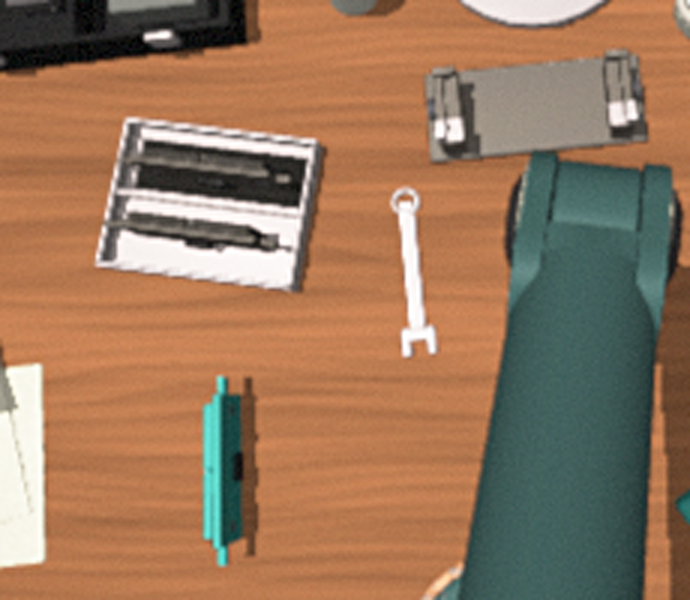

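The pad stands upright in the free compartment, parallel to the tray and within the liner. The other pad and the turquoise one measure exactly as before, and the spanner within about 1 mm. I'm handing in.

```bash
python3 -c "
from h import *
r.sign_off();obs()"
```

```text
the job is handed in; nothing more can be done
the job is handed in; nothing more can be done
```

The pad is out of the bracket and stands upright on the liner in the free compartment of the tray. The mallet is back on the mat. I handed in with the clock at about 30 s of the 72 s allowed.

- **Tapping:** I gave six light taps (right, left, right, left, right, left), each about 50–55 mm from the pad's middle, at about 10–11 N or less in the readings taken during the taps. One end was never more than about 8 mm ahead of the other; that is worked out from the mallet's travel, not measured directly. The gripper first touched the pad once it was free.
- **Ears clear:** before I put the mallet down, the wrist camera showed both ear backs 6–7 mm past the clip fronts. That puts the ear centres at about 28.5 mm, where 25 mm is needed, and level within about 1 mm.
- **Mallet:** its head lies about 3 mm from where it started. The end of the knob is at the edge of the mat, as at the start.
- **Pad in the tray:** it is parallel to the tray, with its centre within a few mm of the liner's middle. The last top view measured 185 x 21 mm because it caught part of the ears, so that centre is only rough. The wrist view before lowering agreed within 1–2 mm.
- **Other things:** the other pad, the turquoise pad, the can and the jar measured as at the start, and the spanner within about 1 mm. I did not re-measure the torch, screwdriver and turquoise mallet; they look unmoved in the pictures.

No check failed.

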